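Lay the missing plate of a staggered course on the inclined magnetic chuck

TASK

Ground steel wear plates are being set out on the inclined magnetic chuck in staggered courses, ready for their bevel to be checked. Lay the loose steel wear plate gently and flat on the chuck face as the missing one of the second course: snug up against the first course and centred over its open joint, half a plate's length off the plates below, without shifting the plates already laid. Then switch the magnet on: swing the chuck's spring-return toggle fully over to its stop and let it spring back; leave the bronze plate and the hand tools where they are.

Things in the scene. Friction and masses are not known exactly. Their poses are not given: they have to be found in the camera images.
- plate_new: The loose ground steel wear plate to lay: bright grey, 36 mm (x) by 80 mm (y) by 14 mm thick (z), about 0.32 kg, two dark screw holes flush in its upper face, 24 mm either side of the middle. It starts face up, flat on the surface plate, right or left of the chuck (the bronze plate is on the other side). Origin: centre of its underside.
- plate_plain_end: First-course plate at the end of the chuck away from the toggle (robot's right), same size as the loose one, loose, lying on the inclined chuck face against the fence. Origin: centre of its underside; axes as the middle plate's.
- plate_mid: Middle first-course plate, same size, loose, lying against the fence; about 6 mm of joint on each side of it. Origin: centre of its underside; its x (36 mm) points up the slope, y (80 mm) along the course towards the plain end, z square out of the chuck face.
- plate_toggle_end: First-course plate at the toggle's end of the chuck (robot's left), same size and axes, loose, lying against the fence. The open joint of the first course is the one between this plate and the middle one. Origin: centre of its underside.
- plate_upper: The second-course plate already laid, same size and axes, snug against the first course, centred over the joint of the middle and plain-end plates. The missing plate belongs beside it on the toggle's side, with about 6 mm of joint between them, at 36 to 72 mm from the face's low edge. Origin: centre of its underside.
- chuck: Yellow magnetic chuck block, 45 mm thick, its flat steel face with thin brass lines fixed at 30 degrees, rising towards the robot and falling away from it. Face 160 mm up the slope by 280 mm along the courses. Origin: middle of the face's low (far) edge, 82 mm above the surface plate; x points up the slope in the face, y along the low edge to the end without toggle, z square out of the face.
- fence (a point): Middle of the steel fence along the low edge of the chuck face (first-course plates rest against it), on its top: 9 mm above the face; fence 10 mm thick, 262 mm long. The chuck face above the second course is empty. It is grippy (friction about 0.9): a plate put down stays put until pushed with 1 to 2 N; friction elsewhere is about 0.6.
- toggle (a joint): Angle of the chunky steel toggle at the chuck's -y end (robot's left): 0 at rest, square out of the chuck face (so leaning 30 degrees from vertical away from the robot), growing as it is pulled towards the robot, up the slope, about an axis along the chuck's y; hard stop at 0.9 rad. A spring returns it to 0; it takes about 2 N at the knob to start and 6 N at the stop.
- toggle_knob (a point): Centre of the toggle's steel ball knob, 26 mm in diameter, at the end of the lever, 72 mm from the pivot; the lever below it is a round bar 12 to 18 mm thick.
- toggle_pivot (a point): Pivot of the toggle, on the grey switch housing (62 by 36 mm, top 7 mm below the chuck face) at the chuck's -y end: 95 mm up the slope, 20 mm beyond the chuck's end and 12 mm below the face.
- bronze_plate: Bystander: bronze-coloured wear plate with black graphite dots, 36 x 80 x 14 mm, not to be used or moved. Origin: centre of its underside.
- edge_finder: Bystander: brass-bodied edge finder lying down, 88 mm long, 20 mm in diameter. Origin: underside, about its middle; x along it.
- pin_vise: Bystander: blue anodised pin vise lying down, 115 mm long, 17 mm in diameter. Origin: underside, about its middle; x along it.
- protractor_head: Bystander: chrome protractor head lying flat, a 92 mm disc with a 125 mm bar along one side, 18 mm high. Origin: underside, disc centre.
Not all that is in view belongs to the job. Leave any blue or purple look-alike of the plate_new alone. Leave any blue look-alike of the plate_mid alone.

How it is judged (in metres and radians):
On the way, in this order (a step that is already met when the one before it is completed fails the run):
1. the loose steel plate lies released, flat on the chuck, snug against the first course and centred over its open joint (y of plate_new in the frame of plate_mid between -0.053 and -0.033 m and y of plate_new in the frame of plate_toggle_end between 0.033 and 0.053 m and x of plate_new in the frame of plate_mid between 0.033 and 0.0405 m and x of plate_new in the frame of plate_toggle_end between 0.033 and 0.0405 m and z of plate_new in the frame of chuck between -0.003 and 0.003 m and angle between the z axis of plate_new and the z axis of chuck, either way round below 0.06 rad and angle between the y axis of plate_new and the y axis of chuck, either way round below 0.1 rad and contact force between plate_new and the fingers below 0.05 N and linear speed of plate_new below 0.01 m/s), for 0.2 s.
2. the toggle is swung over to its stop (value of joint toggle above 0.82 rad), for 0.1 s.
At the end, for the whole second after the job is handed in: The loose plate lies still, released and flat on the chuck face (3 mm, 0.06 rad), its lower edge within 4.5 mm of the first course, centred within 10 mm over the joint of the middle and toggle-end plates, square within 0.1 rad; the toggle has been to its stop and is back (under 0.1 rad) (all of step 1 and value of joint toggle below 0.1 rad); the robot touches nothing.
It fails at once if a plate already laid is shifted by more than 7 mm (distance of any of plate_plain_end, plate_mid, plate_toggle_end, plate_upper from where it was at the start of the episode above 0.007 m).
It fails at once if the bronze plate or a hand tool is moved by more than 15 mm (distance of any of bronze_plate, edge_finder, pin_vise, protractor_head from where it was at the start of the episode above 0.015 m).
It fails at once if the loose plate is dropped: it moves faster than 0.4 m/s without the fingers touching it (linear speed of plate_new above 0.4 m/s and contact force between plate_new and the fingers below 0.01 N).
It also fails if it takes over 58 s, if anything falls off the work surface, if the arm or the gripper's body presses on something with over 40 N, if the wrist force passes 120 N, or if a joint passes its speed limit or range.

ROBOT

A 7-joint arm with a two-finger parallel gripper is mounted at the origin on the work surface. World frame = base frame: x ahead of the robot, y to its left, z up, the work surface at z = 0. Lengths are in mm, angles in rad, forces in N, time in s.
With the tool pointing down it reaches from about 400 to 900 mm from the base axis. Payload 5.6 kg.
Tool frame: the origin (TCP) lies midway between the tips of the shut fingers; the grasp point (between the pads) lies 19 mm behind it (grasp_offset is the distance from the TCP to the grasp point, in mm); z points along the fingers, y is the direction in which the jaws open and shut (so a half turn about z gives the same grasp; the last joint's range is limited). The gripper opens to 92 mm and grips with 3 to 60 N. Pads are 20 mm wide; open, the fingers measure 128 mm over their backs; the gripper's body (75 mm by 189 mm) begins 69 mm behind the grasp point.
Start: joints at [-1.287, 0.468, -0.012, 1.603, 0.006, 1.071, -0.056], TCP at [208.7, 615.592, 214.592] pointing down, gripper open.
Joint ranges: [-2.53, 2.53], [-0.31, 2.02], [-1.57, 1.55], [0.28, 2.44], [-1.29, 4.43], [0.15, 1.84], [-2.92, 2.92]. Speed limits (rad/s): [2.57, 2.57, 3.14, 3.14, 3.14, 3.14, 3.14].

INTERFACE

Orientations are given as a 3x3 rotation matrix whose columns are the frame's x, y, z axes.
In Python, from station import read_state, capture, sign_off, grasp_offset gives the robot as it stands.
- The arm moves only by the tool drive_tool, never from a script. Its argument "targets" is a list of rows, each an object with "gripper": the finger opening in mm, from 0 to 91.9; "linear": the shift along the world's x, y, z in mm, a list of three; "spin": the turn about the world's z in rad. A call has 1 to 10 rows; each row is the pose to reach, as a shift and turn from the pose commanded when the call began; what a row does not reach only later rows make up. A row lasts 1/8 s, in which the tool goes at most 62.5 mm and 10.7 degrees, less where a joint would pass 70% of its speed; a pose out of reach is approached as far as the arm can. A call with a gripper value outside its range is refused whole. The fingers move at their own pace and stop on an object; the grip force is fixed at half the most. Time passes only in rows, so rows that repeat a pose let the fingers close. It gives the time, the measured TCP pose, the force and the opening at its end, in the units of the state.
- read_state(): the state, without advancing time (a new reading comes with each control period).
- capture(name): name is "side" or "top" or "wrist"; returns a dict with "pixels" (420x560x3 uint8, red, green, blue), "depth" (420x560 float32, mm along the optical axis (not along the pixel's ray), 0 where there is no reading), "fx", "fy", "cx", "cy" (pixels), "cam_to_world" (4x4, takes a point from camera to world coordinates). Camera axes: x right, y up, looking along -z (the intrinsics and any distortion apply to the point x, -y, -z); pixel columns grow to the right and rows downward; lengths in mm; the calibration is good to about 2 mm. A picture is of the moment at which its call begins.
- sign_off(): hands the job in, once; it reports no verdict.
The state is a dict: "time_s": time; "joints": joint angles; "joint_velocities": joint speeds; "joint_torque": joint torques, N m; "tool_pos": TCP position; "ee_rot": TCP orientation; "ft_force": force on the tool from outside, world axes, zero at the start; "ft_torque": the same for the moment, N m; "finger_gap": finger opening in mm.
Only numpy, scipy, OpenCV 4.12 (cv2) and the standard library are available. Lean on these libraries where they do the work, as an engineer would, in place of code of your own. Each camera call takes 0.05 s, during which the arm holds its last target.

## Working session

There is one attempt and no reset: what is moved stays moved. The work goes in short steps, Python scripts to look and compute and a tool call to move; the robot and the scene stay as the last step left them, time stands still between calls to the robot, and variables do not carry over. Pictures are saved under pics/ and viewed, and the job is handed in when it is done.

Besides the shell and the picture viewer there is one more tool, called after "Request:" by a JSON object that holds its "op" and its "data". drive_tool: Moves the arm, as the interface text tells. Its arguments: {"type":"object","properties":{"targets":{"type":"array","items":{"type":"object","properties":{"gripper":{"type":"number"},"linear":{"type":"array","items":{"type":"number"}},"spin":{"type":"number"}}}}},"required":["targets"]}

```bash
ls; mkdir -p pics; cat > h.py <<'E'
import numpy as np, cv2
from station import read_state, capture, sign_off, grasp_offset
def snap(n,f):
    c=capture(n); cv2.imwrite(f'pics/{f}.png',c['pixels'][:,:,::-1]); np.savez(f'pics/{f}.npz',**c); return c
def load(f): return dict(np.load(f'pics/{f}.npz'))
def ray(c,u,v):
    T=np.array(c['cam_to_world']); d=np.array([(u-c['cx'])/c['fx'],-(v-c['cy'])/c['fy'],-1.0])
    return T[:3,3],T[:3,:3]@d
def onz(c,u,v,z):
    o,d=ray(c,u,v); return o+d*(z-o[2])/d[2]
def dep(c,u,v):
    o,d=ray(c,u,v); return o+d*c['depth'][int(round(v)),int(round(u))]
def cloud(c):
    vv,uu=np.mgrid[0:420,0:560]; T=np.array(c['cam_to_world'])
    d=np.stack([(uu-c['cx'])/c['fx'],-(vv-c['cy'])/c['fy'],-np.ones_like(uu,float)],-1)*c['depth'][...,None]
    return d@T[:3,:3].T+T[:3,3]
E
python3 - <<'E'
from h import *
for n in ['side','top','wrist']:
    c=snap(n,n+'0'); print(n,list(c.keys()),c['fx'],c['fy'],c['cx'],c['cy'],np.round(c['cam_to_world'],3).tolist())
s=read_state(); print(s, grasp_offset)
E
```

```text
pics
side ['pixels', 'depth', 'fx', 'fy', 'cx', 'cy', 'cam_to_world'] 542.9631733948697 542.9631733948697 282.3912557415343 205.58040695281647 [[-0.94, 0.255, -0.226, 348.587], [-0.34, -0.691, 0.638, 770.277], [0.007, 0.677, 0.736, 1042.278], [0.0, 0.0, 0.0, 1.0]]
top ['pixels', 'depth', 'fx', 'fy', 'cx', 'cy', 'cam_to_world'] 444.0931287963755 444.0931287963755 277.0927270616427 211.4448437682285 [[-0.022, 0.988, -0.152, 458.954], [-0.999, -0.027, -0.031, -15.961], [-0.035, 0.151, 0.988, 1131.628], [0.0, 0.0, 0.0, 1.0]]
wrist ['pixels', 'depth', 'fx', 'fy', 'cx', 'cy', 'cam_to_world'] 308.3834631734214 308.3834631734214 279.049053121532 206.61546012498073 [[0.321, -0.92, -0.224, 143.939], [0.947, 0.312, 0.077, 636.649], [-0.002, -0.237, 0.972, 383.417], [0.0, 0.0, 0.0, 1.0]]
{'time_s': 0.15, 'joints': array([-1.28698774,  0.46817999, -0.01160833,  1.60343304,  0.00600571,
        1.07142428, -0.05627748]), 'joint_velocities': array([-0.00104835, -0.00283781, -0.00072837, -0.0036977 ,  0.00107471,
        0.00053551, -0.00040222]), 'joint_torque': array([ 1.07285283e-03, -5.20958340e+01, -1.22508360e-02, -2.43978041e+01,
       -5.66877821e-02,  1.52609765e-02,  1.13390799e-04]), 'tool_pos': array([208.57318206, 615.1302464 , 213.84719804]), 'ee_rot': array([[-9.47060528e-01,  3.21054879e-01, -3.48014959e-04],
       [ 3.21055049e-01,  9.47059548e-01, -1.36671210e-03],
       [-1.09198697e-04, -1.40609104e-03, -9.99999005e-01]]), 'ft_force': array([-0.16870459,  0.01824   ,  0.4644292 ]), 'ft_torque': array([ 0.00286283,  0.01525299, -0.03551241]), 'finger_gap': 92.29506103445802} 18.700000000000003
```

View pics/top0.png

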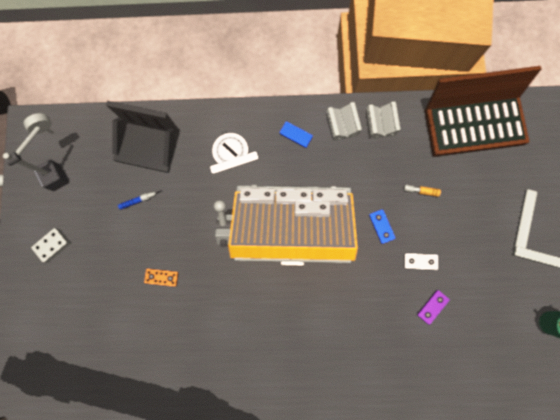

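View pics/side0.png

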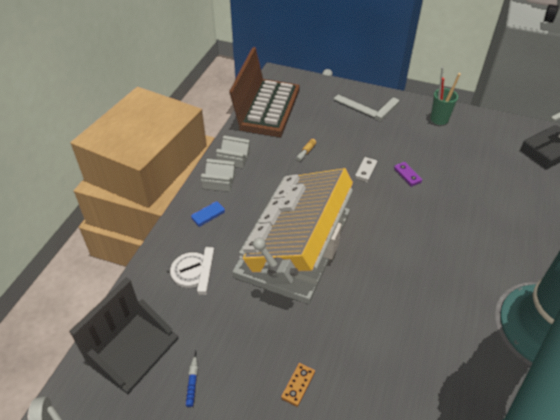

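View pics/wrist0.png

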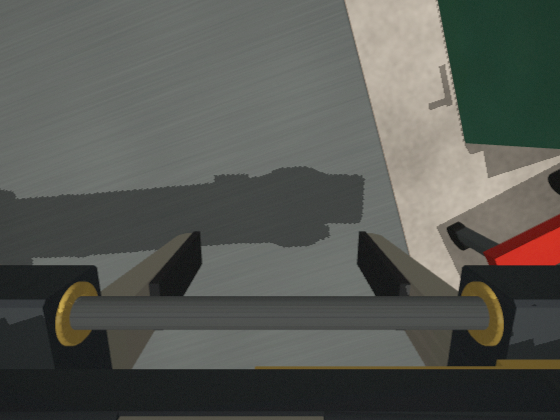

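```bash
python3 - <<'E'
from h import *
c=load('top0'); im=c['pixels'][:,:,::-1]
a=cv2.resize(im[170:340,190:460],None,fx=2.9,fy=2.9,interpolation=cv2.INTER_CUBIC); cv2.imwrite('pics/cropA.png',a)
P=cloud(c)
g=im.astype(int); m=((g.min(2)>130)&(g.max(2)-g.min(2)<40)).astype(np.uint8)
n,l,st,ce=cv2.connectedComponentsWithStats(m)
for i in range(1,n):
    if st[i,4]>60 and 170<ce[i][1]<330:
        q=P[l==i]; cs=cv2.findContours((l==i).astype(np.uint8),0,2)[0]
        r=cv2.minAreaRect(max(cs,key=len)); print(i,st[i],ce[i],np.median(q,0).round(1),r)
print('table z',[dep(c,u,v).round(1) for u,v in [(421,285),(390,260),(300,320)]])
E
```

```text
85 [ 237  184  114   34 2231] [296.83505155 197.6306589 ] [649.7 -39.4 105.8] ((293.1980895996094, 200.7270965576172), (113.0889892578125, 31.508913040161133), 1.4144232273101807)
86 [405 185  14   7  69] [411.         187.88405797] [ 681.4 -321.9   16.3] ((411.5205383300781, 187.7745819091797), (13.489826202392578, 5.251072883605957), 5.19442892074585)
87 [ 515  189   45   79 1117] [530.89525515 233.68218442] [ 548.3 -607.5   11.9] ((542.8095703125, 227.75369262695312), (47.61231231689453, 70.7093505859375), 11.689370155334473)
88 [140 192  15   8  74] [146.54054054 195.37837838] [682.7 356.6  14.8] ((147.3000030517578, 195.39999389648438), (6.008327484130859, 14.862703323364258), 71.56504821777344)
89 [214 201  11  25 152] [219.73684211 210.61184211] [614.6 139.3 188.1] ((219.0, 213.0), (24.0, 10.0), 90.0)
92 [ 31 228  35  34 598] [ 48.25083612 244.72909699] [559.9 601.8  25.6] ((48.295082092285156, 244.7540740966797), (20.485902786254883, 32.26529312133789), 50.194427490234375)
93 [215 229  14  10 114] [221.98245614 232.93859649] [566.6 141.2 134.9] ((221.5, 233.5), (9.0, 13.0), 90.0)
96 [404 253  35  18 535] [421.07476636 261.11028037] [ 496.8 -334.8   13.4] ((421.0193176269531, 261.1325988769531), (34.63627243041992, 16.240678787231445), 3.012787342071533)
97 [234 259 117   7 265] [291.41886792 261.56981132] [499.2 -13.2 113.2] ((291.9583435058594, 262.4991149902344), (116.03731536865234, 5.415491580963135), 1.1934894323349)
table z [array([ 438.3, -335.1,   -2.1]), array([ 502. , -262.2,   -2. ]), array([359.1, -31.4,  -2.1])]
```

View pics/cropA.png

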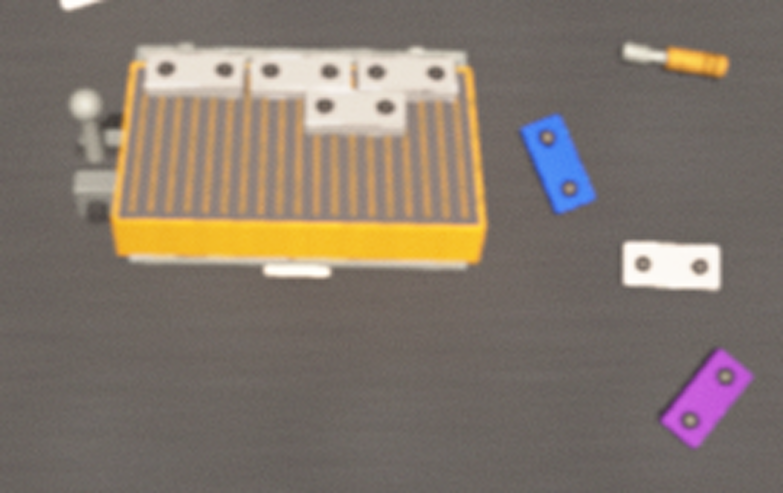

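The loose steel plate is the bright grey one with two flush holes at (421,261) on the robot's right. The look-alikes to ignore are blue (382,226), blue (296,134), purple (433,307), bronze (161,277) and the dotted white block (48,245). The crop confirms two dark holes and no colour. Next I'll measure it and the chuck.

```bash
python3 - <<'E'
from h import *
c=load('top0'); im=c['pixels'][:,:,::-1].astype(int)
# loose plate
m=((im.min(2)>130)&(im.max(2)-im.min(2)<40)).astype(np.uint8)
n,l,st,ce=cv2.connectedComponentsWithStats(m); i=l[261,421]
cs=max(cv2.findContours((l==i).astype(np.uint8),0,2)[0],key=len); r=cv2.minAreaRect(cs)
cor=np.array([onz(c,u,v,14) for u,v in cv2.boxPoints(r)]); print('plate',cor.round(1).tolist(),cor.mean(0).round(1))
print('sides',[np.linalg.norm(cor[k]-cor[k-1]).round(1) for k in range(4)])
P=cloud(c)
# face plane: region empty
q=P[222:243,245:345].reshape(-1,3); q=q[q[:,2]>50]
A=np.c_[q[:,:2],np.ones(len(q))]; k=np.linalg.lstsq(A,q[:,2],rcond=None)[0]; print('face plane',k,np.degrees(np.arctan(np.hypot(*k[:2]))),np.degrees(np.arctan2(k[1],k[0])), np.std(A@k-q[:,2]))
np.save('pics/k.npy',k)
# yellow edges of the face
print('knob', [dep(c,u,v).round(1) for u,v in [(220,206),(219,205)]])
# dark holes on laid plates
a=im[180:222,232:355]; cv2.imwrite('pics/cropB.png',cv2.resize(a.astype(np.uint8),None,fx=6.3,fy=6.3,interpolation=cv2.INTER_CUBIC))
hs=((im.max(2)<110)).astype(np.uint8); lab=cv2.connectedComponentsWithStats(hs)
for j in range(1,lab[0]):
    x,y=lab[3][j]
    if 235<x<352 and 183<y<216 and lab[2][j,4]<40: 
        p=dep(c,x,y); print('hole',lab[3][j].round(1),lab[2][j,4],p.round(1))
E
```

```text
plate [[480.2, -290.1, 14.0], [520.1, -294.9, 14.0], [513.5, -379.5, 14.0], [473.7, -374.4, 14.0]] [ 496.9 -334.7   14. ]
sides [np.float64(84.5), np.float64(40.2), np.float64(84.9), np.float64(40.1)]
face plane [-2.04713992e+00  6.49646156e-02  1.30070189e+03] 63.976490689539766 178.18236676754813 52.294692724435585
knob [array([618.7, 135.9, 194.1]), array([620.9, 138.1, 193.9])]
hole [299.8 184.1] 11 [702.9 -41.2   3. ]
hole [343.  183.5] 4 [ 702.4 -153.3   -2.6]
hole [346.  183.5] 2 [ 7.017e+02 -1.608e+02 -7.000e-01]
hole [350.2 183.3] 9 [ 702.2 -171.9   -2.1]
hole [278. 184.] 1 [704.7  15.4   3.7]
hole [283.5 184. ] 2 [705.7   1.2  -2.6]
hole [291. 184.] 1 [704.1 -18.3   2.2]
hole [294.5 185. ] 4 [702.  -27.4  -2. ]
hole [308. 184.] 1 [703.7 -62.6  -2.2]
hole [311. 184.] 1 [ 7.03e+02 -7.03e+01 -1.00e-01]
hole [315. 184.] 1 [702.2 -80.5   2.1]
hole [327.5 184.5] 2 [ 700.6 -113.    -1. ]
hole [348. 185.] 1 [ 6.976e+02 -1.658e+02 -4.000e-01]
hole [248. 193.] 1 [663.4  84.  103.6]
hole [266.  193.5] 2 [660.   41.2 108. ]
hole [246. 194.] 1 [660.3  88.4 107.7]
hole [268. 194.] 1 [659.5  36.7 103.9]
hole [284. 194.] 1 [658.5  -1.  103.4]
hole [302.3 194.7] 3 [655.5 -44.1 104.3]
hole [318. 194.] 1 [656.6 -81.  101.5]
hole [320. 195.] 1 [653.7 -85.5 103.4]
hole [339.  194.5] 2 [ 653.6 -129.9  103.5]
hole [341. 195.] 1 [ 652.5 -134.7  102.2]
hole [300. 206.] 1 [626.2 -37.5 119. ]
hole [303. 206.] 1 [625.5 -44.3 122. ]
hole [321.  206.5] 2 [623.4 -85.6 121.1]
hole [324. 207.] 1 [621.8 -92.3 122.4]
```

View pics/cropB.png

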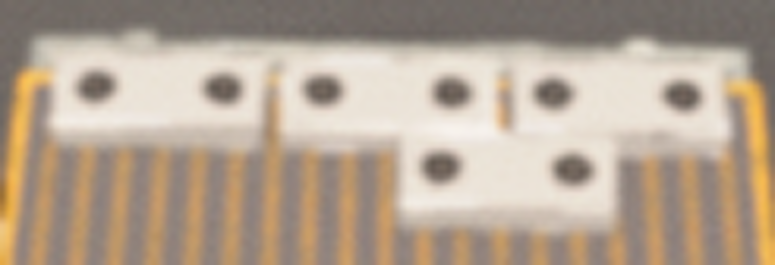

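```bash
cat >> h.py <<'E'
def fitplane(q,it=6):
    q=q.copy()
    for _ in range(it):
        A=np.c_[q[:,:2],np.ones(len(q))]; k=np.linalg.lstsq(A,q[:,2],rcond=None)[0]; r=A@k-q[:,2]
        m=np.abs(r-np.median(r))<max(2.5*np.median(np.abs(r)),2); q=q[m]
    return k,r.std(),len(q)
def onplane(c,u,v,k):
    o,d=ray(c,u,v); t=(k[0]*o[0]+k[1]*o[1]+k[2]-o[2])/(d[2]-k[0]*d[0]-k[1]*d[1]); return o+t*d
E
python3 - <<'E'
from h import *
c=load('top0'); P=cloud(c)
q=P[222:236,245:340].reshape(-1,3); print(np.percentile(q[:,2],[0,5,50,95,100]),np.median(q,0))
q=q[(q[:,2]>90)&(q[:,2]<180)]
k,s,n=fitplane(q); print(k,s,n,'tilt',np.degrees(np.arctan(np.hypot(*k[:2]))),'dir',np.degrees(np.arctan2(k[1],k[0])))
kt=k+np.array([0,0,14/np.cos(np.radians(30))])
H=[(95,87),(223,88),(322,90),(451,92),(553,94),(683,97),(440,167),(573,170)]
W=np.array([onplane(c,x/6.3+232-.42,y/6.3+180-.42,kt) for x,y in H]); print(W.round(1).tolist())
for a in range(4): print(['tog','mid','plain','upper'][a],((W[2*a]+W[2*a+1])/2).round(1),np.linalg.norm(W[2*a]-W[2*a+1]).round(1))
d=W[5]-W[0]; print('course dir deg',np.degrees(np.arctan2(d[0],-d[1])))
E
```

```text
[ 121.78549704  127.52265283  136.88604227  146.26104237 1131.6279384 ] [572.39740446 -17.34571229 136.88604227]
[-5.87493514e-01  2.75041653e-02  4.73769436e+02] 1.1444338955567794 1079 tilt 30.461359852143218 dir 177.3195911759367
[[662.6, 87.2, 103.0], [660.9, 39.2, 102.7], [659.0, 2.1, 102.8], [656.9, -46.1, 102.7], [655.0, -84.1, 102.8], [652.4, -132.3, 103.0], [625.6, -40.7, 121.3], [623.1, -89.1, 121.4]]
tog [661.8  63.2 102.9] 48.1
mid [658.  -22.  102.8] 48.2
plain [ 653.7 -108.2  102.9] 48.3
upper [624.3 -64.9 121.4] 48.5
course dir deg -2.655009946221802
```

Request:
{"op": "drive_tool", "data": {"targets": [{"linear": [30,-50,20],"spin": 0.05,"gripper": 91},{"linear": [60,-100,40],"spin": 0.1,"gripper": 91},{"linear": [90,-155,60],"spin": 0.15,"gripper": 91},{"linear": [120,-205,75],"spin": 0.2,"gripper": 91},{"linear": [150,-260,75],"spin": 0.25,"gripper": 91},{"linear": [180,-310,75],"spin": 0.25,"gripper": 91},{"linear": [210,-365,75],"spin": 0.25,"gripper": 91},{"linear": [240,-415,75],"spin": 0.25,"gripper": 91},{"linear": [240,-470,75],"spin": 0.25,"gripper": 91},{"linear": [240,-525,75],"spin": 0.25,"gripper": 91}]}}

```text
time_s: 1.4
tool_pos: [448.6, 88.6, 289.4]
ee_rot: [[-0.997, 0.077, -0.0], [0.077, 0.997, -0.0], [0.0, -0.0, -1.0]]
ft_force: [0.7, -0.2, -0.1]
finger_gap: 91.4
```

Request:
{"op": "drive_tool", "data": {"targets": [{"linear": [5,-60,0]},{"linear": [10,-120,-10]},{"linear": [15,-180,-30]},{"linear": [20,-240,-60]},{"linear": [25,-300,-90]},{"linear": [30,-360,-120]},{"linear": [40,-420,-140]},{"linear": [48,-426,-150]},{"linear": [48,-426,-150]},{"linear": [48,-426,-150]}]}}

```text
invalid input at $.targets[0]: expected keys gripper, linear, spin
```

```bash
python3 - <<'E'
from h import *
c=snap('wrist','w1');s=read_state();print(s['time_s'],s['tool_pos'],s['ee_rot'][:,1],s['joints'].round(2),s['ft_force'])
E
```

```text
1.45 [448.43537961  80.97632892 289.59708842] [ 0.08611525  0.99628086 -0.00293451] [-0.55  0.04  0.3   1.98 -0.01  1.12  1.25] [-0.52406732 -5.80746365  0.58446082]
```

View pics/w1.png

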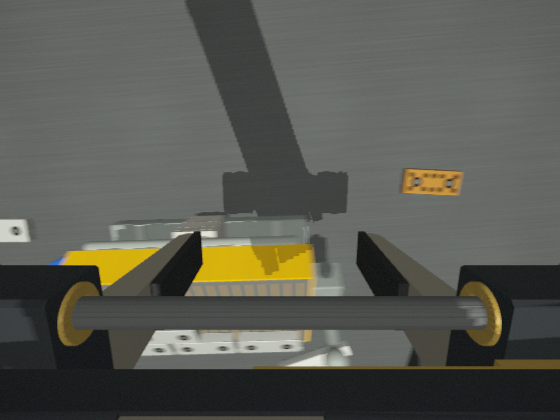

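The second move was refused because a row needs all its keys, so the arm is at (449,91,290). The wrist view shows the chuck below and the bronze plate at (432,182). I'll continue to above the loose plate.

Request:
{"op": "drive_tool", "data": {"targets": [{"linear": [5,-60,0],"spin": 0,"gripper": 91},{"linear": [10,-120,-10],"spin": 0,"gripper": 91},{"linear": [15,-180,-30],"spin": 0,"gripper": 91},{"linear": [20,-230,-55],"spin": 0,"gripper": 91},{"linear": [25,-285,-80],"spin": 0,"gripper": 91},{"linear": [30,-340,-100],"spin": 0,"gripper": 91},{"linear": [40,-390,-120],"spin": 0,"gripper": 91},{"linear": [48,-426,-140],"spin": 0,"gripper": 91},{"linear": [48,-426,-150],"spin": 0,"gripper": 91},{"linear": [48,-426,-150],"spin": 0,"gripper": 91}]}}

```text
time_s: 2.7
tool_pos: [496.2, -334.0, 138.5]
ee_rot: [[-0.997, 0.076, -0.002], [0.076, 0.997, 0.002], [0.002, 0.002, -1.0]]
ft_force: [0.3, 0.8, 0.4]
finger_gap: 90.9
```

```bash
python3 - <<'E'
from h import *
c=snap('wrist','w2');c=snap('top','t2');s=read_state();print(s['time_s'],s['tool_pos'],s['ee_rot'][:,1],s['joints'].round(2),s['ft_force'])
E
```

```text
2.8 [ 497.2165463  -333.89966964  139.97212063] [7.50175588e-02 9.97181806e-01 9.00622069e-04] [ 0.12  0.51  0.55  1.82 -0.33  0.9   2.32] [-0.18219798  0.98356203 -0.23626152]
```

View pics/w2.png

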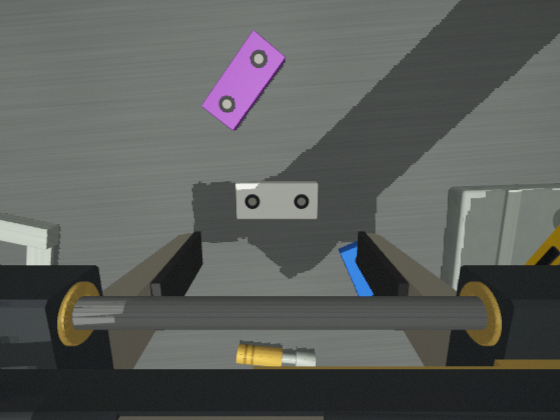

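```bash
python3 - <<'E'
from h import *
c=load('w2'); g=cv2.cvtColor(c['pixels'],6)
t=(g<70).astype(np.uint8); t[:, :240]=0;t[:,312:]=0;t[:185]=0;t[216:]=0
n,l,st,ce=cv2.connectedComponentsWithStats(t)
h=[ce[i] for i in range(1,n) if 20<st[i,4]<400]; print(h)
W=[onz(c,u,v,14) for u,v in h]; print(np.round(W,1),np.mean(W,0).round(1)); d=W[1]-W[0]; print(np.linalg.norm(d),np.degrees(np.arctan2(d[0],d[1])))
E
```

```text
[array([251.79047619, 201.31428571]), array([300.77669903, 201.31067961])]
[[ 492.  -360.3   14. ]
 [ 495.6 -312.5   14. ]] [ 493.8 -336.4   14. ]
47.89058158540147 4.399522326829502
```

Request:
{"op": "drive_tool", "data": {"targets": [{"linear": [-1.5,0,-40],"spin": 0,"gripper": 91},{"linear": [-1.5,0,-80],"spin": 0,"gripper": 91},{"linear": [-1.5,0,-110],"spin": 0,"gripper": 91},{"linear": [-1.5,0,-125],"spin": 0,"gripper": 91},{"linear": [-1.5,0,-132],"spin": 0,"gripper": 91},{"linear": [-1.5,0,-132],"spin": 0,"gripper": 91},{"linear": [-1.5,0,-132],"spin": 0,"gripper": 91}]}}

```text
time_s: 3.68
tool_pos: [495.9, -335.8, 8.7]
ee_rot: [[-0.997, 0.077, 0.002], [0.077, 0.997, -0.001], [-0.002, -0.001, -1.0]]
ft_force: [0.1, 0.6, 0.3]
finger_gap: 90.8
```

```bash
python3 - <<'E'
from h import *
c=snap('wrist','w3');s=read_state();print(s['time_s'],s['tool_pos'],s['ee_rot'][:,1],s['finger_gap'],s['ft_force'])
E
```

```text
3.725 [ 495.87206975 -335.79371478    8.647551  ] [ 7.67662667e-02  9.97048913e-01 -6.36113145e-04] 91.25471881145562 [ 0.16495957 -0.76595028  0.23641165]
```

View pics/w3.png

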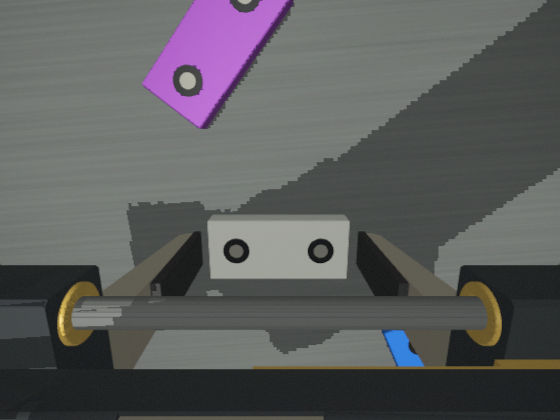

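Request:
{"op": "drive_tool", "data": {"targets": [{"linear": [0,0,-1.5],"spin": 0,"gripper": 91},{"linear": [0,0,-1.5],"spin": 0,"gripper": 70},{"linear": [0,0,-1.5],"spin": 0,"gripper": 70},{"linear": [0,0,-1.5],"spin": 0,"gripper": 70},{"linear": [0,0,-1.5],"spin": 0,"gripper": 70},{"linear": [0,0,8],"spin": 0,"gripper": 70},{"linear": [0,0,30],"spin": 0,"gripper": 70},{"linear": [0,0,60],"spin": 0,"gripper": 70},{"linear": [0,0,60],"spin": 0,"gripper": 70}]}}

```text
time_s: 4.85
tool_pos: [497.0, -336.6, 70.7]
ee_rot: [[-0.997, 0.077, 0.005], [0.077, 0.997, -0.003], [-0.005, -0.002, -1.0]]
ft_force: [0.4, -0.7, -3.1]
finger_gap: 79.3
```

```bash
python3 - <<'E'
from h import *
c=snap('wrist','w4');s=read_state();print(s['time_s'],s['tool_pos'],s['ee_rot'][:,1],s['finger_gap'],s['ft_force'])
E
```

```text
4.9 [ 496.07632817 -335.61198809   69.02813384] [ 7.65182115e-02  9.97067908e-01 -7.41829247e-04] 79.62274522788609 [ 0.30359632 -0.46187256 -3.84234374]
```

View pics/w4.png

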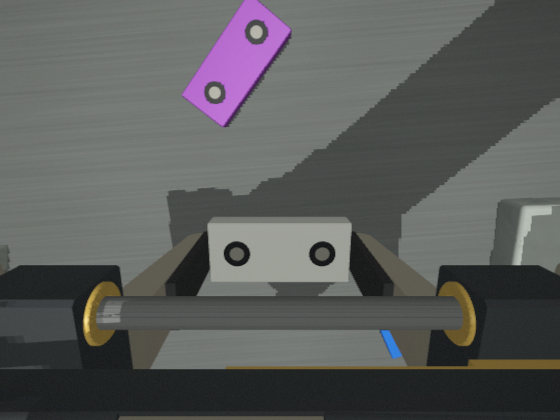

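Request:
{"op": "drive_tool", "data": {"targets": [{"linear": [0,10,45],"spin": 0,"gripper": 70},{"linear": [0,50,90],"spin": 0,"gripper": 70},{"linear": [10,95,130],"spin": 0.01,"gripper": 70},{"linear": [30,145,150],"spin": 0.03,"gripper": 70},{"linear": [50,195,150],"spin": 0.03,"gripper": 70},{"linear": [70,245,150],"spin": 0.03,"gripper": 70},{"linear": [90,295,150],"spin": 0.03,"gripper": 70},{"linear": [110,340,140],"spin": 0.03,"gripper": 70},{"linear": [120,370,120],"spin": 0.03,"gripper": 70},{"linear": [124.5,380.5,99],"spin": 0.03,"gripper": 70}]}}

```text
time_s: 6.15
tool_pos: [619.2, 47.8, 164.4]
ee_rot: [[-0.999, 0.043, -0.002], [0.043, 0.999, 0.0], [0.002, 0.0, -1.0]]
ft_force: [-0.2, 0.1, -3.4]
finger_gap: 79.7
```

Request:
{"op": "drive_tool", "data": {"targets": [{"linear": [0,0,-10],"spin": 0,"gripper": 70},{"linear": [0,0,-20],"spin": 0,"gripper": 70},{"linear": [0,0,-20],"spin": 0,"gripper": 70},{"linear": [0,0,-20],"spin": 0,"gripper": 70}]}}

```text
time_s: 6.65
tool_pos: [620.1, 44.1, 147.3]
ee_rot: [[-0.999, 0.048, 0.001], [0.048, 0.999, 0.0], [-0.001, 0.0, -1.0]]
ft_force: [0.5, 0.2, -3.6]
finger_gap: 79.5
```

```bash
python3 - <<'E'
from h import *
c=snap('wrist','w5');c=snap('side','s5');
a=c['pixels'][150:310,200:400,::-1]; cv2.imwrite('pics/s5c.png',cv2.resize(a,None,fx=3.7,fy=3.7,interpolation=2))
s=read_state();print(s['time_s'],s['tool_pos'],s['ee_rot'].round(4).tolist(),s['finger_gap'],s['ft_force'],s['joints'].round(2))
E
```

```text
6.75 [620.14300021  44.64330558 147.44049999] [[-0.9989, 0.0476, 0.0014], [0.0476, 0.9989, 0.0003], [-0.0014, 0.0004, -1.0]] 79.24574764167107 [-0.49577279 -0.63621682 -2.90087672] [-0.47  0.52  0.46  1.76 -0.28  0.93  1.63]
```

View pics/w5.png

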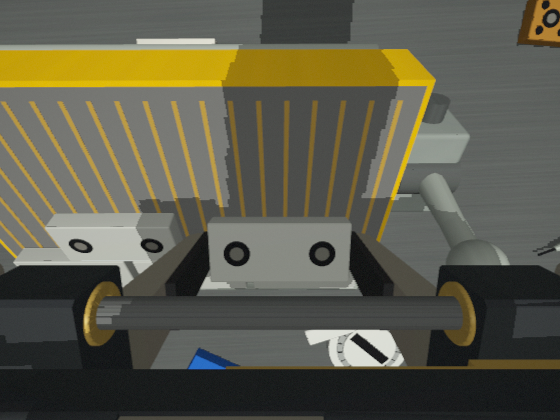

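View pics/s5c.png

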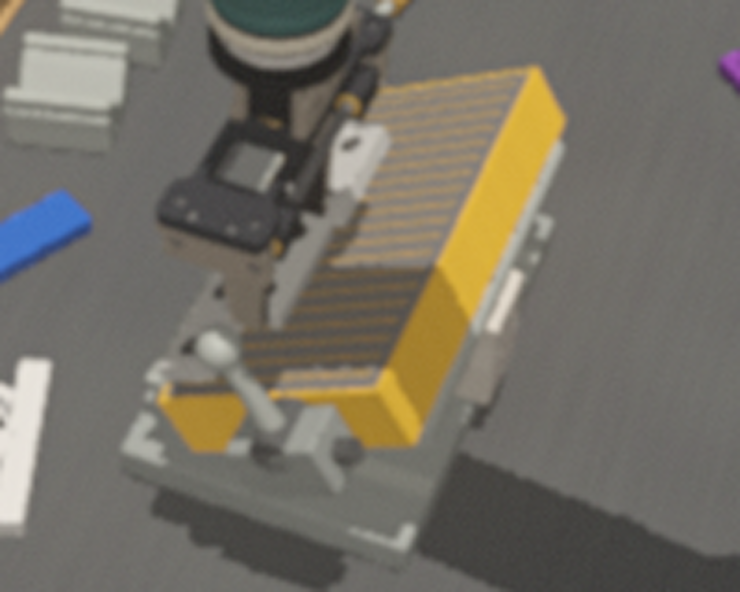

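Request:
{"op": "drive_tool", "data": {"targets": [{"linear": [0,0,-8],"spin": 0,"gripper": 70},{"linear": [0,0,-13],"spin": 0,"gripper": 70},{"linear": [0,0,-15],"spin": 0,"gripper": 70},{"linear": [0,0,-15],"spin": 0,"gripper": 70}]}}

```text
time_s: 7.25
tool_pos: [619.6, 45.1, 131.3]
ee_rot: [[-0.999, 0.047, -0.0], [0.047, 0.999, -0.0], [0.0, -0.0, -1.0]]
ft_force: [0.4, -0.4, -3.8]
finger_gap: 79.4
```

Request:
{"op": "drive_tool", "data": {"targets": [{"linear": [0,0,-1.5],"spin": 0,"gripper": 70},{"linear": [0,0,-3],"spin": 0,"gripper": 70},{"linear": [0,0,-3],"spin": 0,"gripper": 70}]}}

```text
time_s: 7.62
tool_pos: [619.6, 45.1, 128.5]
ee_rot: [[-0.999, 0.047, -0.0], [0.047, 0.999, 0.0], [0.0, 0.0, -1.0]]
ft_force: [0.3, -0.2, -3.1]
finger_gap: 79.6
```

Contact is expected about here, so I'll go on in small arc steps.

Request:
{"op": "drive_tool", "data": {"targets": [{"linear": [0.3,0,-1],"spin": 0,"gripper": 70},{"linear": [0.7,0,-2],"spin": 0,"gripper": 70},{"linear": [0.7,0,-2],"spin": 0,"gripper": 70}]}}

```text
time_s: 8.0
tool_pos: [620.4, 45.1, 126.5]
ee_rot: [[-0.999, 0.047, -0.0], [0.047, 0.999, 0.0], [0.0, 0.0, -1.0]]
ft_force: [-0.2, -0.8, -3.5]
finger_gap: 79.6
```

Request:
{"op": "drive_tool", "data": {"targets": [{"linear": [0.5,0,-1],"spin": 0,"gripper": 70},{"linear": [0.8,0,-2],"spin": 0,"gripper": 70},{"linear": [0.8,0,-2],"spin": 0,"gripper": 70}]}}

```text
time_s: 8.38
tool_pos: [621.8, 45.1, 125.2]
ee_rot: [[-0.999, 0.047, 0.001], [0.047, 0.999, 0.0], [-0.001, 0.0, -1.0]]
ft_force: [-0.2, 0.1, 0.7]
finger_gap: 79.3
```

Request:
{"op": "drive_tool", "data": {"targets": [{"linear": [0.5,0,-1],"spin": 0,"gripper": 70},{"linear": [0.8,0,-2],"spin": 0,"gripper": 70},{"linear": [0.8,0,-2],"spin": 0,"gripper": 70}]}}

```text
time_s: 8.75
tool_pos: [623.2, 45.1, 124.1]
ee_rot: [[-0.999, 0.047, 0.003], [0.047, 0.999, 0.001], [-0.003, 0.001, -1.0]]
ft_force: [-0.5, -1.2, 6.9]
finger_gap: 79.7
```

Request:
{"op": "drive_tool", "data": {"targets": [{"linear": [0.3,0,-1],"spin": 0,"gripper": 70},{"linear": [0.5,0,-2],"spin": 0,"gripper": 70},{"linear": [0.5,0,-2],"spin": 0,"gripper": 70}]}}

```text
time_s: 9.12
tool_pos: [624.4, 45.0, 122.7]
ee_rot: [[-0.999, 0.047, 0.004], [0.047, 0.999, 0.001], [-0.004, 0.001, -1.0]]
ft_force: [-0.5, -0.6, 9.8]
finger_gap: 79.9
```

```bash
python3 - <<'E'
from h import *
c=snap('wrist','w6')
s=read_state();print(s['time_s'],s['tool_pos'],s['finger_gap'],s['ft_force'])
E
```

```text
9.175 [624.43912867  45.00554428 122.73499099] 79.17724490133382 [4.70907611e-01 7.00484689e-03 8.78637816e+00]
```

View pics/w6.png

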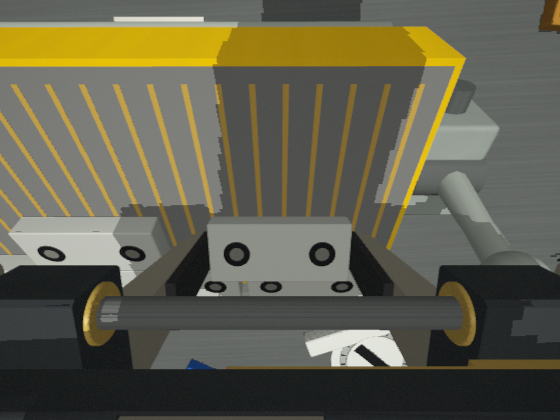

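Request:
{"op": "drive_tool", "data": {"targets": [{"linear": [-0.5,0,-1],"spin": 0,"gripper": 70},{"linear": [-1,0,-2],"spin": 0,"gripper": 70},{"linear": [-1,0,-2],"spin": 0,"gripper": 70}]}}

```text
time_s: 9.55
tool_pos: [624.9, 45.0, 121.4]
ee_rot: [[-0.999, 0.047, 0.008], [0.047, 0.999, 0.001], [-0.008, 0.001, -1.0]]
ft_force: [2.7, 0.4, 9.9]
finger_gap: 79.6
```

Request:
{"op": "drive_tool", "data": {"targets": [{"linear": [-0.5,0,-1],"spin": 0,"gripper": 70},{"linear": [-1,0,-2],"spin": 0,"gripper": 70},{"linear": [-1,0,-2],"spin": 0,"gripper": 70}]}}

```text
time_s: 9.93
tool_pos: [625.1, 45.0, 120.0]
ee_rot: [[-0.999, 0.047, 0.01], [0.047, 0.999, 0.001], [-0.01, 0.001, -1.0]]
ft_force: [4.1, -0.8, 10.9]
finger_gap: 79.6
```

```bash
python3 - <<'E'
from h import *
c=snap('wrist','w7')
s=read_state();print(s['time_s'],s['tool_pos'],s['finger_gap'],s['ft_force'],s['ft_torque'])
cv2.imwrite('pics/w7c.png',cv2.resize(c['pixels'][200:310,160:400,::-1],None,fx=3,fy=3))
E
```

```text
9.975 [625.14646835  45.00007361 120.0408365 ] 79.28248782492616 [ 4.32706894 -0.15733452 10.4357603 ] [-0.04301397 -0.79407668  0.06759919]
```

View pics/w7c.png

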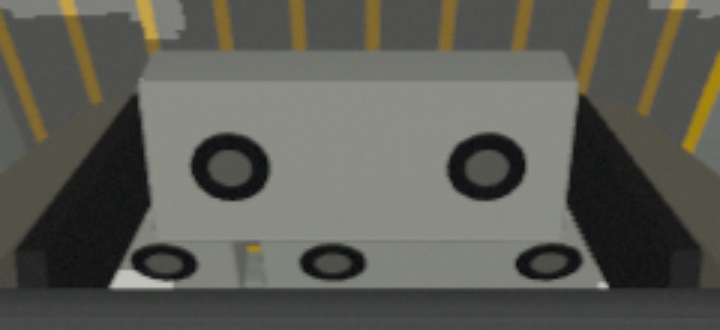

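```bash
cat >> h.py <<'E'
def tilt(c,r=(232,275),co=(215,345)):
    P=cloud(c); q=P[r[0]:r[1],co[0]:co[1]].reshape(-1,3); d=c['depth'][r[0]:r[1],co[0]:co[1]].ravel(); q=q[(d>0)]
    z=np.median(q[:,2]); q=q[abs(q[:,2]-z)<14]
    k,s,n=fitplane(q); return np.degrees(np.arctan(-k[0])).round(2),np.degrees(np.arctan(k[1])).round(2),s.round(2),n,np.median(q,0).round(1)
E
python3 - <<'E'
from h import *
for f in ['w4','w5','w6','w7']: print(f,tilt(load(f)))
E
```

```text
w4 (np.float64(-0.1), np.float64(-0.09), np.float64(0.61), 5561, array([ 495.2, -336.3,   78. ]))
w5 (np.float64(0.17), np.float64(0.03), np.float64(0.61), 5551, array([618.2,  44.4, 154.7]))
w6 (np.float64(3.74), np.float64(0.25), np.float64(0.59), 5567, array([622.5,  45.4, 130.3]))
w7 (np.float64(10.75), np.float64(0.53), np.float64(0.57), 5563, array([622.9,  45.3, 128.2]))
```

Request:
{"op": "drive_tool", "data": {"targets": [{"linear": [-0.3,0,-1],"spin": 0,"gripper": 70},{"linear": [-0.6,0,-2],"spin": 0,"gripper": 70},{"linear": [-0.9,0,-3],"spin": 0,"gripper": 70},{"linear": [-0.9,0,-3],"spin": 0,"gripper": 70}]}}

```text
time_s: 10.48
tool_pos: [625.2, 44.9, 117.5]
ee_rot: [[-0.999, 0.047, 0.013], [0.047, 0.999, 0.001], [-0.013, 0.001, -1.0]]
ft_force: [6.5, -0.3, 10.9]
finger_gap: 79.3
```

```bash
python3 - <<'E'
from h import *
c=snap('wrist','w8'); print(tilt(c))
s=read_state();print(s['time_s'],s['tool_pos'],s['finger_gap'],s['ft_force'],s['ft_torque'])
E
```

```text
(np.float64(17.32), np.float64(0.85), np.float64(0.53), 5570, array([622.6,  45.3, 126.4]))
10.525 [625.22008948  44.99066377 117.4446021 ] 79.63796414160345 [ 5.49627647 -0.89747658 11.32008197] [-0.06369951 -1.13489469 -0.02846203]
```

Request:
{"op": "drive_tool", "data": {"targets": [{"linear": [0,0,-1],"spin": 0,"gripper": 70},{"linear": [0,0,-2],"spin": 0,"gripper": 70},{"linear": [0,0,-3],"spin": 0,"gripper": 70},{"linear": [0,0,-4],"spin": 0,"gripper": 70},{"linear": [0,0,-4],"spin": 0,"gripper": 70}]}}

```text
time_s: 11.15
tool_pos: [625.0, 45.0, 113.5]
ee_rot: [[-0.999, 0.047, 0.012], [0.047, 0.999, 0.001], [-0.012, 0.001, -1.0]]
ft_force: [5.3, -0.2, 11.3]
finger_gap: 80.1
```

```bash
python3 - <<'E'
from h import *
c=snap('wrist','w9'); print(tilt(c))
s=read_state();print(s['time_s'],s['tool_pos'],s['finger_gap'],s['ft_force'],s['ft_torque'])
E
```

```text
(np.float64(27.34), np.float64(1.39), np.float64(0.57), 5116, array([621.7,  45.4, 124.1]))
11.2 [625.00318653  44.99564655 113.46687554] 79.61775817397508 [ 5.26126922  0.64940065 12.27170045] [ 0.02907357 -1.01127195 -0.02452494]
```

View pics/w9.png

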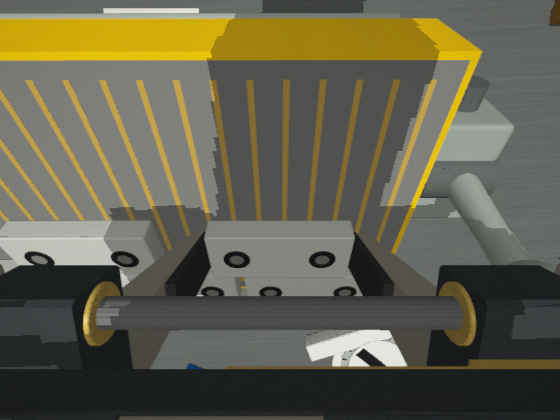

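Request:
{"op": "drive_tool", "data": {"targets": [{"linear": [0,0,-0.7],"spin": 0,"gripper": 70},{"linear": [0,0,-1.3],"spin": 0,"gripper": 70},{"linear": [0,0,-1.3],"spin": 0,"gripper": 70}]}}

```text
time_s: 11.58
tool_pos: [625.0, 45.0, 113.0]
ee_rot: [[-0.999, 0.047, 0.012], [0.047, 0.999, 0.001], [-0.012, 0.002, -1.0]]
ft_force: [3.4, 0.5, 17.4]
finger_gap: 79.9
```

```bash
python3 - <<'E'
from h import *
c=snap('wrist','w10'); print(tilt(c,(238,270)), 'face',tilt(c,(90,110),(60,400)),'course1',tilt(c,(282,293),(215,350)))
s=read_state();print(s['time_s'],s['tool_pos'],s['finger_gap'],s['ft_force'],s['ft_torque'])
t=snap('top','t10'); cv2.imwrite('pics/t10c.png',cv2.resize(t['pixels'][175:255,205:375,::-1],None,fx=4.6,fy=4.6,interpolation=2))
E
```

```text
(np.float64(29.07), np.float64(1.45), np.float64(0.47), 4136, array([622. ,  45.4, 123.6])) face (np.float64(29.39), np.float64(1.51), np.float64(0.67), 6749, array([543.1,  29.1, 152.7])) course1 (np.float64(29.89), np.float64(1.59), np.float64(0.43), 1388, array([652.4,  47.4, 106. ]))
11.625 [624.97946176  44.991863   112.96291256] 79.49570440270372 [ 3.38267651 -0.14356411 17.32745046] [-0.15999923 -0.47187749 -0.01188219]
```

View pics/t10c.png

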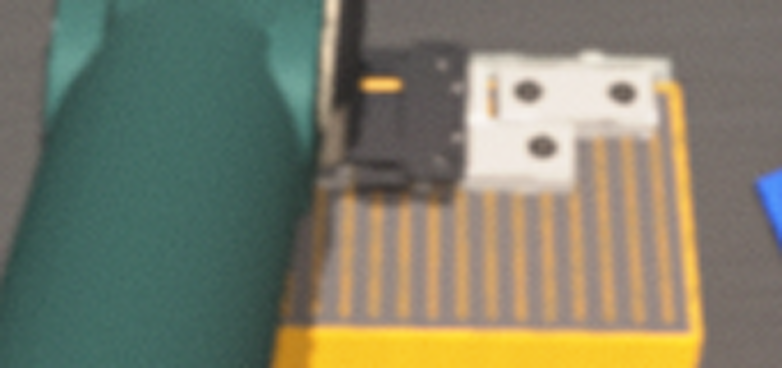

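```bash
cat >> h.py <<'E'
def holes(c,box,thr=60,amin=30,amax=600):
    u0,v0,u1,v1=box; g=cv2.cvtColor(c['pixels'],cv2.COLOR_RGB2GRAY)[v0:v1,u0:u1]
    n,l,st,ce=cv2.connectedComponentsWithStats((g<thr).astype(np.uint8))
    return [(ce[i]+[u0,v0],st[i].tolist()) for i in range(1,n) if amin<st[i,4]<amax]
E
python3 - <<'E'
from h import *
c=load('w10'); cv2.imwrite('pics/w10c.png',cv2.resize(c['pixels'][210:310,0:400,::-1],None,fx=2,fy=2,interpolation=2))
for h in holes(c,(0,225,400,300)): print(h[0].round(1),h[1])
E
```

```text
[124. 259.] [111, 27, 27, 16, 224]
[236.4 259.2] [224, 27, 26, 16, 229]
[321.6 259.3] [309, 27, 26, 16, 232]
```

View pics/w10c.png

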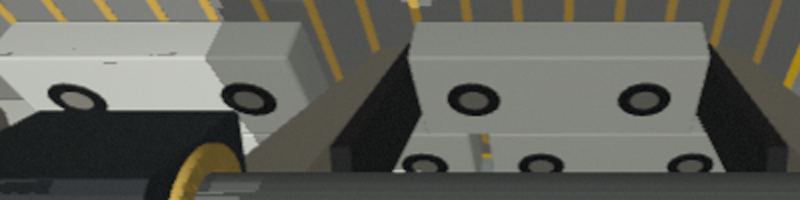

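```bash
python3 - <<'E'
from h import *
c=load('w10'); P=cloud(c); q=P[238:270,215:345].reshape(-1,3); q=q[abs(q[:,2]-np.median(q[:,2]))<14]; k,_,_=fitplane(q); print(k)
pts={'up1':(39,259),'up2':(124,259),'n1':(236.4,259.2),'n2':(321.6,259.3),'c1':(212.5,292.5),'c2':(270.5,292.5),'c3':(345,292.5)}
W={n:onplane(c,*p,k) for n,p in pts.items()}
yd=W['n2']-W['n1']; print('len',np.linalg.norm(yd),np.linalg.norm(W['up2']-W['up1'])); yd/=np.linalg.norm(yd)
n=np.array([-k[0],-k[1],1]);n/=np.linalg.norm(n); xd=np.cross(n,yd); 
m=(W['n1']+W['n2'])/2
for a in W: d=W[a]-m; print(a,W[a].round(1),'up-slope',(d@xd).round(1),'along',(d@yd).round(1))
E
```

```text
[-5.55833742e-01  2.53827398e-02  4.68182980e+02]
len 47.962092273315704 47.567897627859736
up1 [619.8 -89.6 121.4] up-slope -0.0 along -134.6
up2 [622.1 -42.  121.3] up-slope 0.1 along -87.0
n1 [625.4  20.9 121.1] up-slope 0.0 along -24.0
n2 [627.8  68.8 121. ] up-slope 0.0 along 24.0
c1 [655.1   0.9 104.1] up-slope -35.1 along -42.4
c2 [656.9  38.  104. ] up-slope -35.0 along -5.3
c3 [659.2  85.7 103.9] up-slope -35.0 along 42.5
```

Request:
{"op": "drive_tool", "data": {"targets": [{"linear": [1.5,0,1.5],"spin": 0,"gripper": 70},{"linear": [3,0,3],"spin": 0,"gripper": 70},{"linear": [4,0,4.5],"spin": 0,"gripper": 70},{"linear": [4,0,4.5],"spin": 0,"gripper": 70}]}}

```text
time_s: 12.18
tool_pos: [624.7, 45.0, 113.2]
ee_rot: [[-0.999, 0.047, 0.002], [0.047, 0.999, -0.0], [-0.002, 0.0, -1.0]]
ft_force: [5.1, -0.6, 3.3]
finger_gap: 79.8
```

```bash
python3 - <<'E'
from h import *
c=snap('wrist','w11'); print(tilt(c,(238,270)))
s=read_state();print(s['time_s'],s['tool_pos'],s['ee_rot'][:,2],s['finger_gap'],s['ft_force'],s['ft_torque'])
E
```

```text
(np.float64(29.12), np.float64(1.45), np.float64(0.49), 4141, array([621.9,  45.4, 123.8]))
12.225 [624.70551562  44.95844127 113.17470481] [ 2.41412549e-03 -8.40364896e-05 -9.99997082e-01] 80.03457052158019 [ 4.78676674 -0.17279402  2.60920493] [ 0.06586786 -1.07841956 -0.04521291]
```

Request:
{"op": "drive_tool", "data": {"targets": [{"linear": [1.2,0,1.2],"spin": 0,"gripper": 70},{"linear": [1.2,0,1.2],"spin": 0,"gripper": 70},{"linear": [1.2,0,1.5],"spin": 0,"gripper": 81},{"linear": [1.2,0,1.5],"spin": 0,"gripper": 82.5},{"linear": [1.2,0,2],"spin": 0,"gripper": 84},{"linear": [1.2,0,3],"spin": 0,"gripper": 86},{"linear": [1.2,0,3],"spin": 0,"gripper": 87},{"linear": [1.2,0,3],"spin": 0,"gripper": 87}]}}

```text
time_s: 13.22
tool_pos: [624.7, 45.1, 115.7]
ee_rot: [[-0.999, 0.047, -0.0], [0.047, 0.999, 0.0], [0.0, -0.0, -1.0]]
ft_force: [0.3, -0.0, -0.5]
finger_gap: 87.1
```

```bash
python3 - <<'E'
from h import *
c=snap('wrist','w12'); print(tilt(c,(238,270)))
s=read_state();print(s['time_s'],s['tool_pos'],s['ee_rot'][:,2],s['finger_gap'],s['ft_force'],s['ft_torque'])
E
```

```text
(np.float64(29.96), np.float64(1.51), np.float64(0.48), 4135, array([623.3,  45.4, 122.9]))
13.275 [624.6891592   45.07459267 115.72599639] [-2.06036294e-04 -1.73475319e-05 -9.99999979e-01] 86.71954858904593 [ 0.09603414 -0.70072844 -0.00935347] [0.08598882 0.02881779 0.03306327]
```

View pics/w12.png

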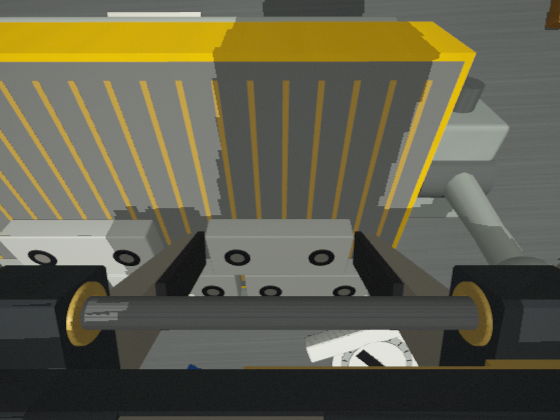

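Request:
{"op": "drive_tool", "data": {"targets": [{"linear": [0,0,15],"spin": 0,"gripper": 87},{"linear": [0,0,35],"spin": 0,"gripper": 87},{"linear": [0,0,45],"spin": 0,"gripper": 60},{"linear": [0,20,45],"spin": 0,"gripper": 20},{"linear": [3,50,45],"spin": 0,"gripper": 0},{"linear": [5.5,65,45],"spin": 0,"gripper": 0},{"linear": [5.5,65,45],"spin": 0,"gripper": 0},{"linear": [5.5,65,30],"spin": 0,"gripper": 0},{"linear": [5.5,65,20],"spin": 0,"gripper": 0},{"linear": [5.5,65,20],"spin": 0,"gripper": 0}]}}

```text
time_s: 14.52
tool_pos: [635.7, 108.0, 138.7]
ee_rot: [[-0.999, 0.05, 0.012], [0.05, 0.999, -0.001], [-0.012, -0.001, -1.0]]
ft_force: [6.1, -3.2, 6.2]
finger_gap: 9.0
```

```bash
python3 - <<'E'
from h import *
c=snap('wrist','w13'); sd=snap('side','s13'); cv2.imwrite('pics/s13c.png',cv2.resize(sd['pixels'][150:310,200:400,::-1],None,fx=3.7,fy=3.7,interpolation=2))
s=read_state();print(s['time_s'],s['tool_pos'],s['ee_rot'][:,2],s['finger_gap'],s['ft_force'],s['ft_torque'])
E
```

```text
14.625 [633.43053066 110.02106639 137.50191657] [ 6.94072324e-03 -1.66129940e-04 -9.99975899e-01] 1.4021393991988902 [ 4.16090924 -0.70835616  2.83801298] [-0.33664034 -0.71943383  0.01207106]
```

View pics/w13.png

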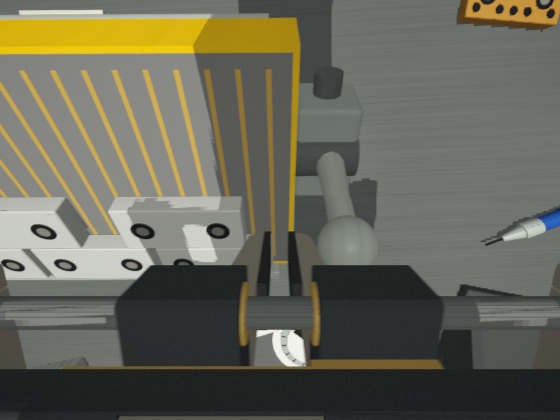

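View pics/s13c.png

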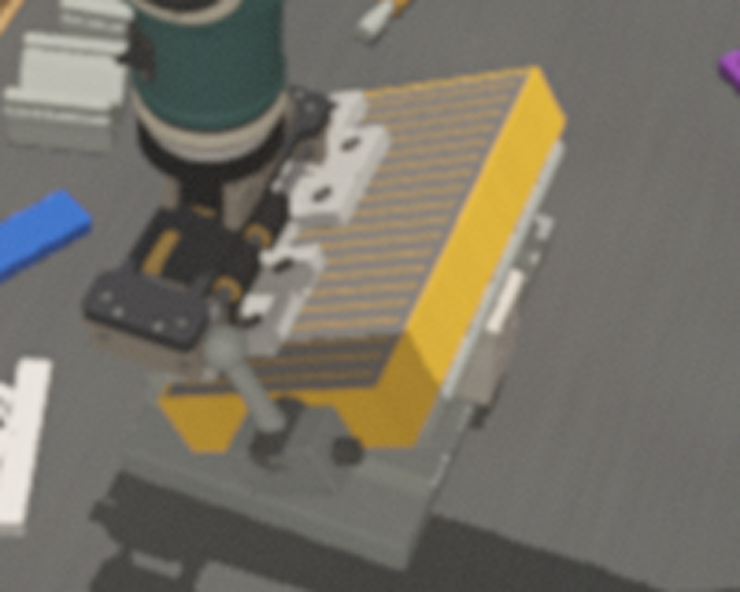

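The closed fingers (36 mm across) grazed the toggle knob at wrist pixel (347,243), because there is no room beside it in this yaw. I'll lift clear and turn the tool a quarter turn so it is only 20 mm wide along the course.

Request:
{"op": "drive_tool", "data": {"targets": [{"linear": [0,-5,30],"spin": 0,"gripper": 0},{"linear": [0,-10,75],"spin": -0.15,"gripper": 0},{"linear": [0,-10,75],"spin": -0.33,"gripper": 0},{"linear": [0,-10,75],"spin": -0.51,"gripper": 0},{"linear": [0,-10,75],"spin": -0.69,"gripper": 0},{"linear": [0,-10,75],"spin": -0.87,"gripper": 0},{"linear": [0,-10,75],"spin": -1.05,"gripper": 0},{"linear": [0,-10,75],"spin": -1.23,"gripper": 0},{"linear": [0,-10,75],"spin": -1.41,"gripper": 0},{"linear": [0,-10,75],"spin": -1.57,"gripper": 0}]}}

```text
time_s: 15.88
tool_pos: [629.7, 102.2, 210.0]
ee_rot: [[0.05, 0.999, -0.001], [0.999, -0.05, 0.0], [0.0, -0.001, -1.0]]
ft_force: [-0.1, 0.2, -0.2]
finger_gap: 0.3
```

Request:
{"op": "drive_tool", "data": {"targets": [{"linear": [0,0,0],"spin": 0,"gripper": 0},{"linear": [0,0,0],"spin": 0,"gripper": 0}]}}

```text
time_s: 16.12
tool_pos: [630.0, 101.1, 210.4]
ee_rot: [[0.042, 0.999, -0.001], [0.999, -0.042, 0.0], [-0.0, -0.001, -1.0]]
ft_force: [0.2, 0.6, -0.3]
finger_gap: 0.6
```

```bash
python3 - <<'E'
from h import *
c=snap('wrist','w14'); sd=snap('side','s14'); cv2.imwrite('pics/s14c.png',cv2.resize(sd['pixels'][150:310,200:400,::-1],None,fx=3.7,fy=3.7,interpolation=2))
t=snap('top','t14'); cv2.imwrite('pics/t14c.png',cv2.resize(t['pixels'][175:255,205:375,::-1],None,fx=4.6,fy=4.6,interpolation=2))
s=read_state();print(s['time_s'],s['tool_pos'],s['ee_rot'][:,1],s['finger_gap'],s['ft_force'],s['joints'].round(2))
E
```

```text
16.275 [630.22816377 100.32588059 210.76781783] [ 9.99000954e-01 -4.46887321e-02 -1.07094164e-04] 0.26042771332746134 [ 0.25090162 -0.38137252  0.09303836] [-0.8   0.56  0.85  1.68 -0.46  1.11  0.13]
```

View pics/w14.png

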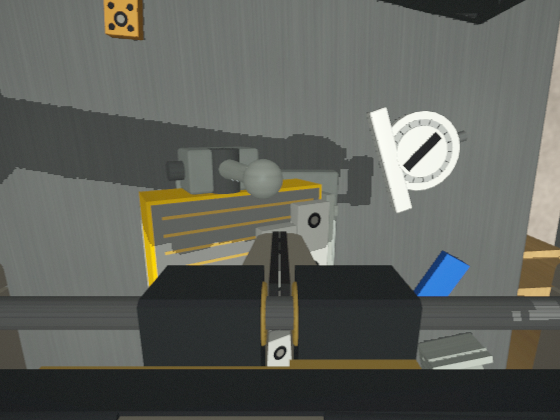

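View pics/s14c.png

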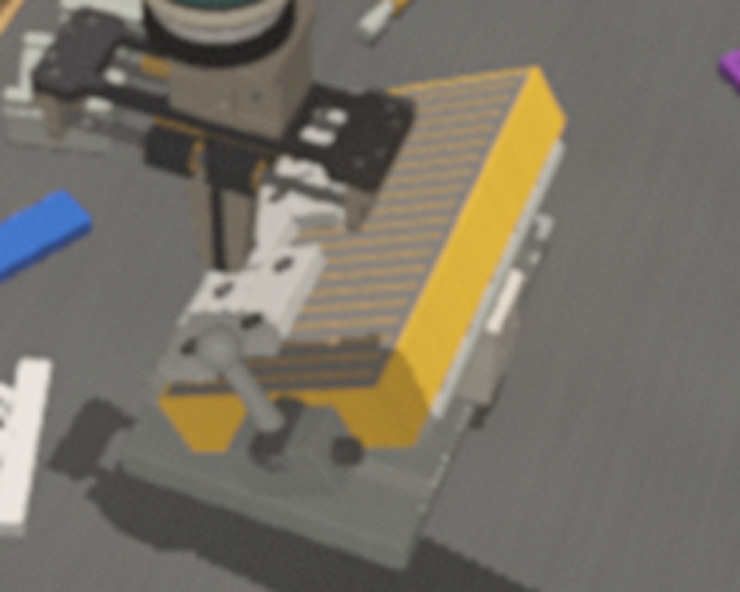

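View pics/t14c.png

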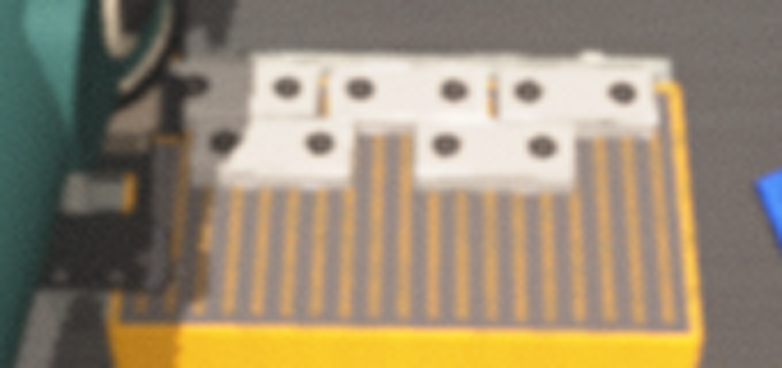

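```bash
python3 - <<'E'
from h import *
c=load('t14')
k=np.array([-.5874,.0275,473.77]); kt=k+np.array([0,0,14/np.cos(np.radians(30.4))])
H=[(197,87),(288,87),(360,88),(455,90),(527,91),(622,93),(446,144),(543,147),(224,142),(319,143)]
W=np.array([onplane(c,x/4.6+205-.4,y/4.6+175-.4,kt) for x,y in H])
for a in range(5): print(['tog','mid','plain','upper','new'][a],((W[2*a]+W[2*a+1])/2).round(1),np.linalg.norm(W[2*a]-W[2*a+1]).round(1))
E
```

```text
tog [661.6  62.  103.1] 46.8
mid [658.1 -22.6 102.8] 48.6
plain [ 654.1 -107.8  102.8] 48.3
upper [624.5 -65.2 121.4] 48.4
new [629.1  46.5 121.7] 47.8
```

```bash
python3 - <<'E'
from h import *
c=load('w14'); s=read_state(); P=cloud(c); T=np.array([630.2,100.3,210.8])
for u,v in [(200,268),(200,275),(200,300),(200,340),(360,270),(250,245),(270,240),(310,250),(100,310),(263,178),(263,170),(255,175)]: print(u,v,c['depth'][v,u].round(1),(P[v,u]-T).round(1),P[v,u].round(1))
E
```

```text
200 268 81.2 [-21.6  33.   94.2] [608.6 133.3 305. ]
200 275 78.0 [-20.8  32.7  97.6] [609.4 133.  308.4]
200 300 66.4 [-17.8  32.6 109.5] [612.4 132.9 320.3]
200 340 66.8 [-18.2  24.  111.3] [612.  124.3 322.1]
360 270 79.6 [20.1 31.5 95.8] [650.3 131.8 306.6]
250 245 275.5 [-29.6 -30.3 -90.2] [600.6  70.  120.6]
270 240 165.9 [-6.7 10.6 12.4] [623.5 110.9 223.2]
310 250 292.0 [  25.1  -43.2 -104.7] [655.3  57.1 106.1]
100 310 73.4 [-43.6  27.6 103.9] [586.6 127.9 314.7]
263 178 187.5 [-10.3  40.  -16.9] [619.9 140.3 193.9]
263 170 187.8 [-10.2  44.7 -18.5] [620.  145.  192.3]
255 175 188.3 [-15.2  41.9 -18.2] [615.  142.2 192.6]
```

Request:
{"op": "drive_tool", "data": {"targets": [{"linear": [3,2,-35],"spin": 0,"gripper": 0},{"linear": [3,2,-65],"spin": 0,"gripper": 0},{"linear": [3,2,-82],"spin": 0,"gripper": 0},{"linear": [3,2,-89],"spin": 0,"gripper": 0},{"linear": [3,2,-93],"spin": 0,"gripper": 0},{"linear": [3,2,-94],"spin": 0,"gripper": 0},{"linear": [3,2,-94],"spin": 0,"gripper": 0}]}}

```text
time_s: 17.15
tool_pos: [633.7, 102.1, 117.4]
ee_rot: [[0.046, 0.999, 0.001], [0.999, -0.046, 0.0], [0.0, 0.001, -1.0]]
ft_force: [-0.3, -0.4, 0.2]
finger_gap: 0.1
```

```bash
python3 - <<'E'
from h import *
c=snap('wrist','w15'); sd=snap('side','s15'); cv2.imwrite('pics/s15c.png',cv2.resize(sd['pixels'][150:310,200:400,::-1],None,fx=3.7,fy=3.7,interpolation=2))
s=read_state();print(s['time_s'],s['tool_pos'],s['ee_rot'][:,1],s['finger_gap'],s['ft_force'],s['joints'].round(2))
E
```

```text
17.25 [633.60060156 102.18223186 117.3241948 ] [ 9.98943615e-01 -4.59450532e-02  8.40772806e-04] 0.30998364355780766 [-0.28050598  1.28567331  0.32959052] [-0.75  0.67  0.77  1.74 -0.56  0.96  0.2 ]
```

View pics/w15.png

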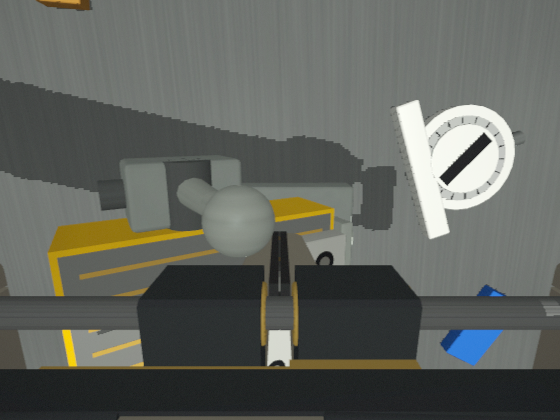

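View pics/s15c.png

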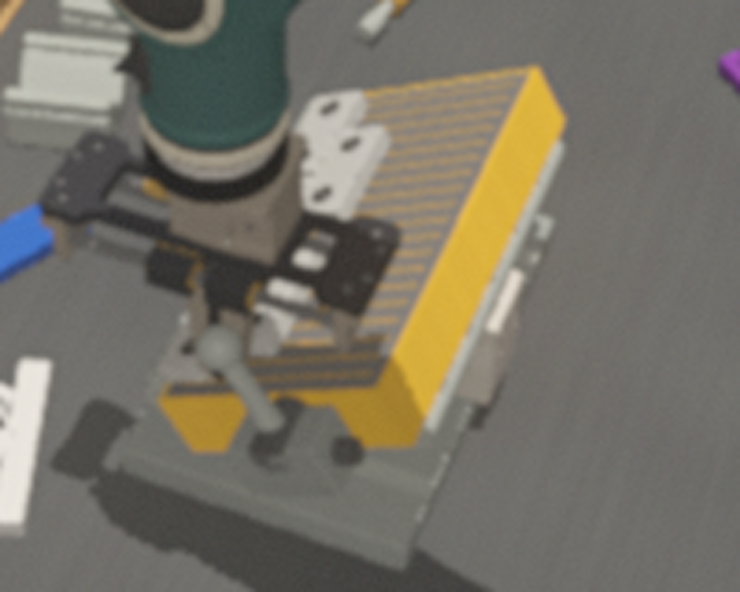

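Request:
{"op": "drive_tool", "data": {"targets": [{"linear": [0,-3,-1.5],"spin": 0,"gripper": 0},{"linear": [-0.2,-6,-1.5],"spin": 0,"gripper": 0},{"linear": [-0.4,-9,-1.5],"spin": 0,"gripper": 0},{"linear": [-0.5,-12,-1.5],"spin": 0,"gripper": 0},{"linear": [-0.5,-12,-1.5],"spin": 0,"gripper": 0}]}}

```text
time_s: 17.88
tool_pos: [632.8, 90.0, 115.3]
ee_rot: [[0.046, 0.999, 0.0], [0.999, -0.046, 0.0], [0.0, 0.0, -1.0]]
ft_force: [2.0, 1.8, -1.2]
finger_gap: 0.2
```

```bash
python3 - <<'E'
from h import *
sd=snap('side','s16'); cv2.imwrite('pics/s16c.png',cv2.resize(sd['pixels'][150:310,200:400,::-1],None,fx=3.7,fy=3.7,interpolation=2))
s=read_state();print(s['time_s'],s['tool_pos'],s['ft_force'])
E
```

```text
17.925 [632.82643297  90.0096323  115.28489993] [1.13509882 1.12730393 0.50724979]
```

View pics/s16c.png

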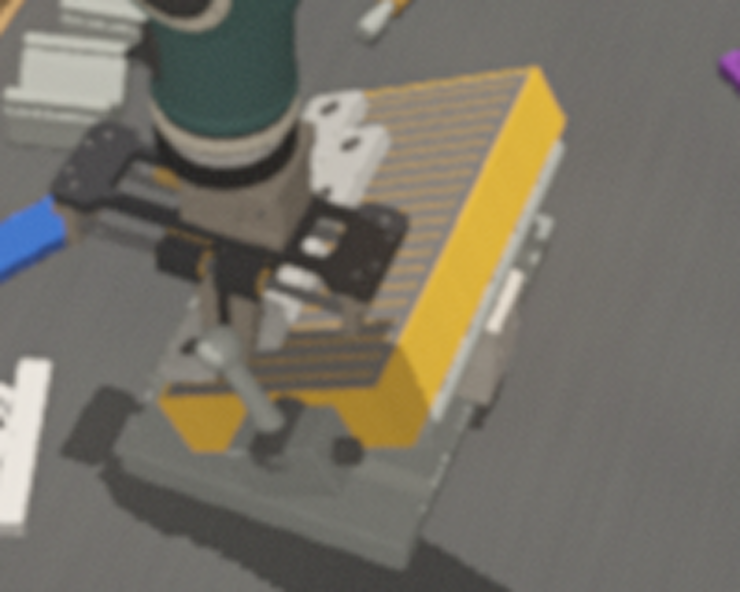

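Request:
{"op": "drive_tool", "data": {"targets": [{"linear": [-0.1,-3,0],"spin": 0,"gripper": 0},{"linear": [-0.3,-6,0],"spin": 0,"gripper": 0},{"linear": [-0.4,-9,0],"spin": 0,"gripper": 0},{"linear": [-0.6,-12,0],"spin": 0,"gripper": 0},{"linear": [-0.7,-15,0],"spin": 0,"gripper": 0},{"linear": [-0.7,-15,0],"spin": 0,"gripper": 0}]}}

```text
time_s: 18.68
tool_pos: [632.0, 74.3, 115.3]
ee_rot: [[0.047, 0.999, -0.0], [0.999, -0.047, -0.001], [-0.001, -0.0, -1.0]]
ft_force: [0.7, 0.9, -0.0]
finger_gap: 0.2
```

```bash
python3 - <<'E'
from h import *
c=snap('top','t17'); cv2.imwrite('pics/t17c.png',cv2.resize(c['pixels'][175:255,205:375,::-1],None,fx=4.6,fy=4.6,interpolation=2))
s=read_state();print(s['time_s'],s['tool_pos'],s['ft_force'])
E
```

```text
18.725 [632.02578994  74.30436782 115.32925123] [ 0.83382585  0.39561098 -0.18040371]
```

View pics/t17c.png

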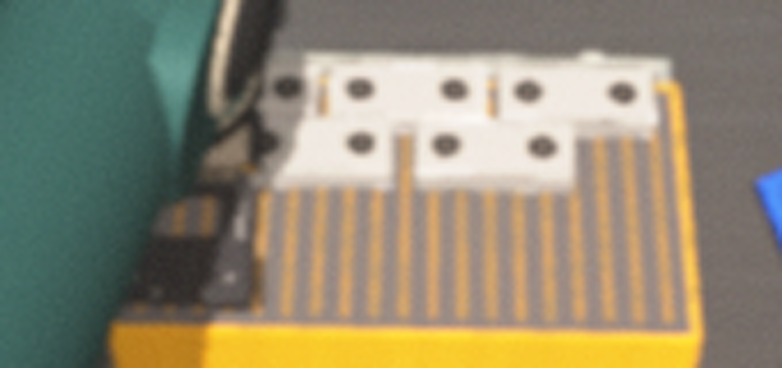

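Request:
{"op": "drive_tool", "data": {"targets": [{"linear": [-0.1,-2,0],"spin": 0,"gripper": 0},{"linear": [-0.2,-4,0],"spin": 0,"gripper": 0},{"linear": [-0.2,-4,0],"spin": 0,"gripper": 0},{"linear": [-0.2,0,0],"spin": 0,"gripper": 0},{"linear": [0,8,0],"spin": 0,"gripper": 0},{"linear": [0,12,10],"spin": 0,"gripper": 0},{"linear": [0,12,40],"spin": 0,"gripper": 0},{"linear": [0,12,80],"spin": 0,"gripper": 0},{"linear": [0,12,100],"spin": 0,"gripper": 0}]}}

```text
time_s: 19.85
tool_pos: [633.0, 87.0, 217.9]
ee_rot: [[0.046, 0.999, 0.003], [0.999, -0.046, 0.0], [0.001, 0.003, -1.0]]
ft_force: [-0.1, -0.2, 0.1]
finger_gap: 0.3
```

Request:
{"op": "drive_tool", "data": {"targets": [{"linear": [20,30,0],"spin": 0,"gripper": 0},{"linear": [50,55,0],"spin": 0,"gripper": 0},{"linear": [50,55,0],"spin": 0,"gripper": 0}]}}

```text
time_s: 20.23
tool_pos: [682.7, 145.1, 214.2]
ee_rot: [[0.042, 0.999, -0.001], [0.999, -0.042, -0.0], [-0.0, -0.001, -1.0]]
ft_force: [-0.3, -0.3, 0.1]
finger_gap: 0.1
```

```bash
python3 - <<'E'
from h import *
c=snap('top','t18'); cv2.imwrite('pics/t18c.png',cv2.resize(c['pixels'][175:255,205:375,::-1],None,fx=4.6,fy=4.6,interpolation=2))
w=snap('wrist','w18'); sd=snap('side','s18'); cv2.imwrite('pics/s18c.png',cv2.resize(sd['pixels'][150:310,200:400,::-1],None,fx=3.7,fy=3.7,interpolation=2))
s=read_state();print(s['time_s'],s['tool_pos'],s['ft_force'])
E
```

```text
20.375 [681.42839894 140.87767519 214.95144449] [0.57141385 0.08323201 0.63336177]
```

View pics/t18c.png

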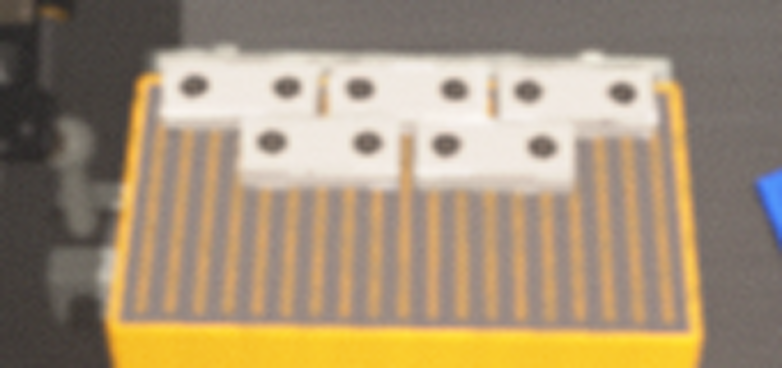

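View pics/w18.png

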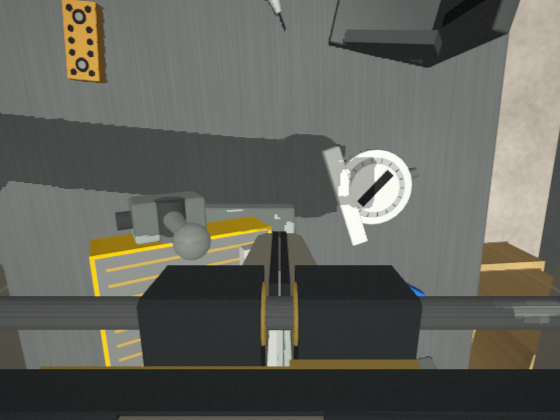

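View pics/s18c.png

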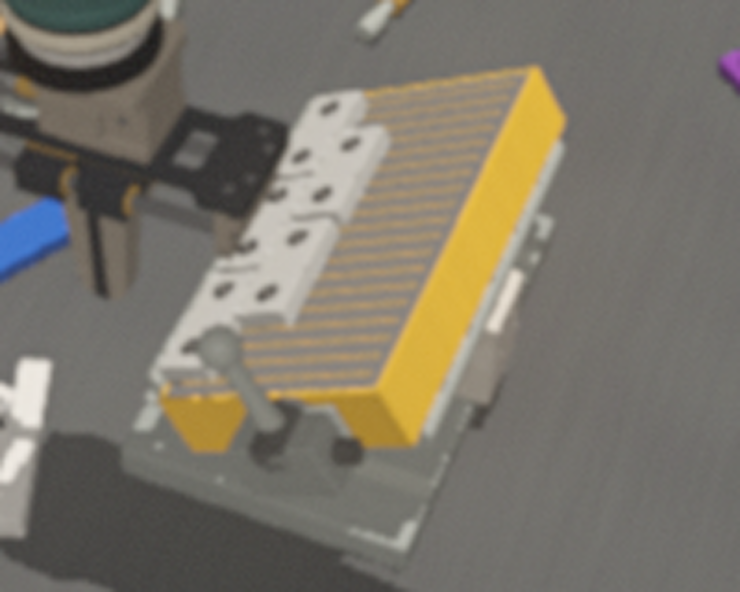

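```bash
python3 - <<'E'
from h import *
c=load('t18'); im=c['pixels'][175:255,205:375]; g=cv2.resize(cv2.cvtColor(im,7),None,fx=6,fy=6,interpolation=2)
k=np.array([-.5874,.0275,473.77]); kt=k+np.array([0,0,14/np.cos(np.radians(30.4))])
n,l,st,ce=cv2.connectedComponentsWithStats((g<125).astype(np.uint8)); H=[]
for x,y in [(194,86),(288,87),(360,88),(455,90),(527,91),(622,93),(446,144),(543,147),(272,142),(367,142)]:
    X,Y=x*6/4.6,y*6/4.6; i=l[int(Y),int(X)]; H.append(ce[i] if i and st[i,4]<1200 else (X,Y)); print(st[i,4],end=' ')
W=np.array([onplane(c,(x+.5)/6-.5+205,(y+.5)/6-.5+175,kt) for x,y in H])
M=[(W[2*a]+W[2*a+1])/2 for a in range(5)]
for a in range(5): print(['tog','mid','plain','upper','new'][a],M[a].round(1),np.linalg.norm(W[2*a]-W[2*a+1]).round(1))
yd=M[2]-M[0]; yd/=np.linalg.norm(yd); nn=np.array([.5874,-.0275,1]);nn/=np.linalg.norm(nn); xd=np.cross(yd,nn)
for a in (1,0,3): d=M[4]-M[a]; print('new rel',a,'x',(d@xd).round(2),'y',(d@yd).round(2))
d=M[3]-M[1]; print('upper rel mid x',d@xd); d=W[9]-W[8]; print('yaw',np.degrees(np.arcsin(d@xd/np.linalg.norm(d))))
E
```

```text
381 363 360 355 371 361 407 406 403 403 tog [661.9  63.1 102.9] 47.8
mid [658.1 -22.2 102.8] 48.1
plain [ 654.2 -108.   102.8] 48.2
upper [624.4 -64.7 121.5] 48.0
new [628.6  22.4 121.4] 48.0
new rel 1 x 36.6 y -43.32
new rel 0 x 36.49 y 42.08
new rel 3 x -0.28 y -87.29
upper rel mid x 36.884738409910526
yaw -0.37177614986968655
```

Request:
{"op": "drive_tool", "data": {"targets": [{"linear": [0,0,-20],"spin": 0,"gripper": 0},{"linear": [0,0,-40],"spin": 0,"gripper": 0},{"linear": [0,0,-48],"spin": 0,"gripper": 0},{"linear": [-12,0,-48],"spin": 0,"gripper": 0},{"linear": [-24,0,-48],"spin": 0,"gripper": 0},{"linear": [-32,0,-48],"spin": 0,"gripper": 0},{"linear": [-40,0.5,-48],"spin": 0,"gripper": 0},{"linear": [-48,1,-48],"spin": 0,"gripper": 0},{"linear": [-48,1,-48],"spin": 0,"gripper": 0}]}}

```text
time_s: 21.5
tool_pos: [637.8, 143.0, 170.8]
ee_rot: [[0.046, 0.999, 0.01], [0.999, -0.046, 0.001], [0.002, 0.01, -1.0]]
ft_force: [5.8, -0.7, 5.8]
finger_gap: 0.6
```

```bash
python3 - <<'E'
from h import *
sd=snap('side','s19'); cv2.imwrite('pics/s19c.png',cv2.resize(sd['pixels'][150:310,200:400,::-1],None,fx=3.7,fy=3.7,interpolation=2))
s=read_state();print(s['time_s'],s['tool_pos'],s['ft_force'])
E
```

```text
21.55 [637.89062237 143.05308525 170.62424016] [ 6.08339528 -0.523337    5.04110587]
```

View pics/s19c.png

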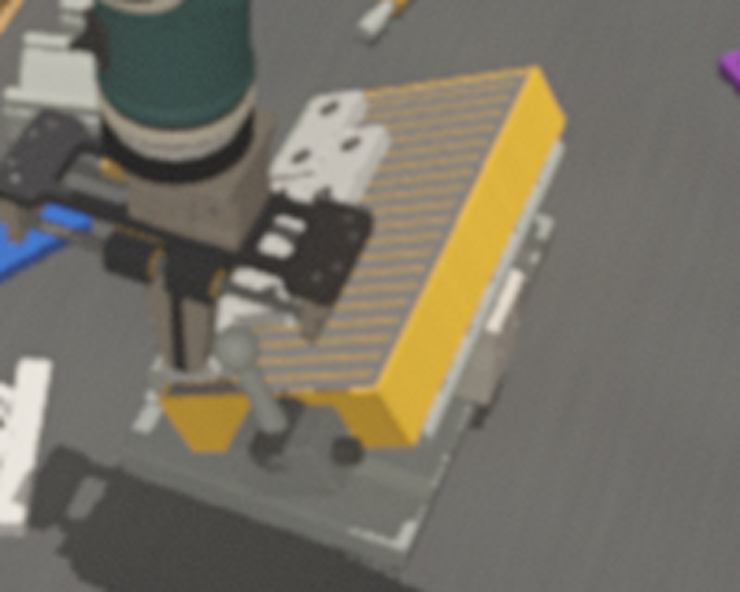

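Request:
{"op": "drive_tool", "data": {"targets": [{"linear": [-8,0,-1],"spin": 0,"gripper": 0},{"linear": [-16,0.5,-2],"spin": 0,"gripper": 0},{"linear": [-24,1,-3],"spin": 0,"gripper": 0},{"linear": [-32,1,-3],"spin": 0,"gripper": 0},{"linear": [-39,1,-3],"spin": 0,"gripper": 0},{"linear": [-45,1,-3],"spin": 0,"gripper": 0},{"linear": [-48,1,-3],"spin": 0,"gripper": 0},{"linear": [-48,1,-3],"spin": 0,"gripper": 0}]}}

```text
time_s: 22.55
tool_pos: [588.4, 144.9, 166.0]
ee_rot: [[0.046, 0.999, 0.007], [0.999, -0.046, 0.002], [0.002, 0.006, -1.0]]
ft_force: [5.0, 1.7, 1.5]
finger_gap: 0.3
```

```bash
python3 - <<'E'
from h import *
sd=snap('side','s20'); cv2.imwrite('pics/s20c.png',cv2.resize(sd['pixels'][150:310,200:400,::-1],None,fx=3.7,fy=3.7,interpolation=2))
s=read_state();print(s['time_s'],s['tool_pos'],s['ft_force'])
E
```

```text
22.6 [588.51448291 144.94000995 166.01216473] [5.33340826 1.0850011  1.81862266]
```

View pics/s20c.png

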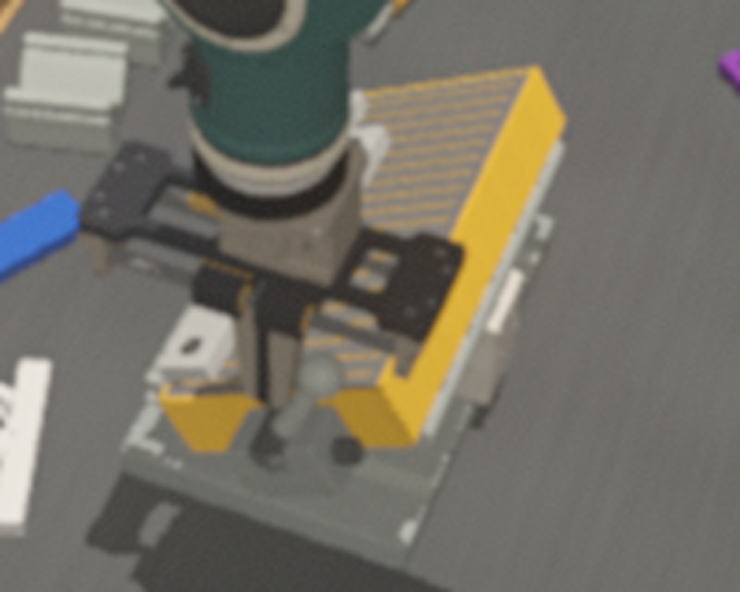

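Request:
{"op": "drive_tool", "data": {"targets": [{"linear": [-3,0,0],"spin": 0,"gripper": 0},{"linear": [-5,0,0],"spin": 0,"gripper": 0},{"linear": [-5,0,0],"spin": 0,"gripper": 0}]}}

```text
time_s: 22.98
tool_pos: [585.7, 145.0, 165.9]
ee_rot: [[0.046, 0.999, 0.012], [0.999, -0.046, 0.001], [0.002, 0.012, -1.0]]
ft_force: [12.6, 1.8, -5.2]
finger_gap: 0.4
```

Request:
{"op": "drive_tool", "data": {"targets": [{"linear": [-3,0,0],"spin": 0,"gripper": 0},{"linear": [-5,0,0],"spin": 0,"gripper": 0},{"linear": [-5,0,0],"spin": 0,"gripper": 0}]}}

```text
time_s: 23.35
tool_pos: [585.5, 144.7, 166.7]
ee_rot: [[0.046, 0.999, 0.023], [0.999, -0.046, -0.0], [0.001, 0.023, -1.0]]
ft_force: [25.3, 1.9, -14.6]
finger_gap: 0.3
```

The hard stop is reached: the force rose from 12 to 25 N with no further travel. Now I'll ease the toggle back and retreat.

Request:
{"op": "drive_tool", "data": {"targets": [{"linear": [10,0,0],"spin": 0,"gripper": 0},{"linear": [22,0,0],"spin": 0,"gripper": 0},{"linear": [34,-0.5,0],"spin": 0,"gripper": 0},{"linear": [46,-1,0],"spin": 0,"gripper": 0},{"linear": [58,-1.5,0],"spin": 0,"gripper": 0},{"linear": [70,-2,0],"spin": 0,"gripper": 0},{"linear": [85,-2,0],"spin": 0,"gripper": 0},{"linear": [105,-2,0],"spin": 0,"gripper": 0},{"linear": [120,0,20],"spin": 0,"gripper": 0},{"linear": [120,0,70],"spin": 0,"gripper": 0}]}}

```text
time_s: 24.6
tool_pos: [694.7, 144.3, 231.6]
ee_rot: [[0.046, 0.999, -0.007], [0.999, -0.046, -0.002], [-0.002, -0.007, -1.0]]
ft_force: [-0.2, 0.9, 0.4]
finger_gap: 0.4
```

Request:
{"op": "drive_tool", "data": {"targets": [{"linear": [0,40,40],"spin": 0,"gripper": 0},{"linear": [0,80,60],"spin": 0,"gripper": 0},{"linear": [0,80,60],"spin": 0,"gripper": 0},{"linear": [0,80,60],"spin": 0,"gripper": 0}]}}

```text
time_s: 25.1
tool_pos: [695.5, 223.2, 293.3]
ee_rot: [[0.047, 0.999, -0.002], [0.999, -0.047, -0.001], [-0.001, -0.002, -1.0]]
ft_force: [-0.4, -0.3, -0.4]
finger_gap: 0.7
```

```bash
python3 - <<'E'
from h import *
c=snap('top','t21'); cv2.imwrite('pics/t21c.png',cv2.resize(c['pixels'][175:255,205:375,::-1],None,fx=4.6,fy=4.6,interpolation=2))
sd=snap('side','s21'); cv2.imwrite('pics/s21c.png',cv2.resize(sd['pixels'][150:310,180:400,::-1],None,fx=3.5,fy=3.5,interpolation=2))
s=read_state();print(s['time_s'],s['tool_pos'],s['ft_force'])
im=c['pixels'][175:255,205:375]; g=cv2.resize(cv2.cvtColor(im,7),None,fx=6,fy=6,interpolation=2)
k=np.array([-.5874,.0275,473.77]); kt=k+np.array([0,0,14/np.cos(np.radians(30.4))])
n,l,st,ce=cv2.connectedComponentsWithStats((g<125).astype(np.uint8)); H=[]
for x,y in [(194,86),(288,87),(360,88),(455,90),(527,91),(622,93),(446,144),(543,147),(272,142),(367,142)]:
    X,Y=x*6/4.6,y*6/4.6; i=l[int(Y),int(X)]; H.append(ce[i] if i and st[i,4]<1200 else (X,Y)); print(st[i,4],end=' ')
W=np.array([onplane(c,(x+.5)/6-.5+205,(y+.5)/6-.5+175,kt) for x,y in H])
for a in range(5): print(((W[2*a]+W[2*a+1])/2).round(1))
P=cloud(sd); a=P[190:310,180:400].reshape(-1,3); m=(abs(a[:,1]-139)<14)&(a[:,2]>160)&(a[:,0]<700); print('knob cloud',a[m].mean(0).round(1),a[m].max(0).round(1),m.sum())
E
```

```text
25.2 [695.72600454 222.13792075 293.32520805] [ 0.12919015 -0.44627508 -0.2688739 ]
323 316 309 314 334 323 356 361 350 352 [661.9  63.1 103. ]
[658.  -22.3 102.9]
[ 654.2 -108.   102.8]
[624.4 -64.7 121.4]
[628.5  22.5 121.4]
knob cloud [616.1 143.8 183.5] [633.4 152.8 197.8] 173
```

View pics/t21c.png

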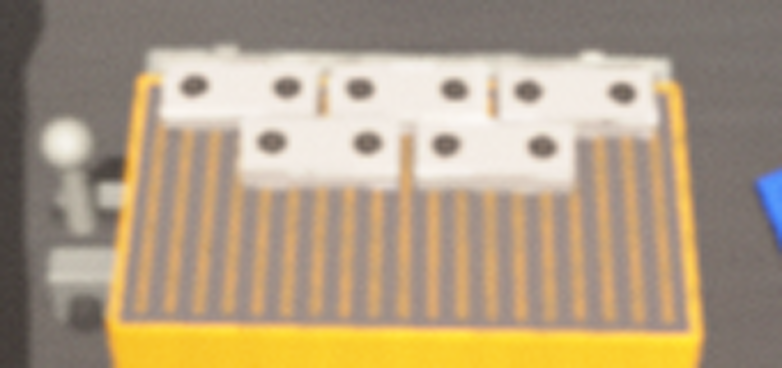

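View pics/s21c.png

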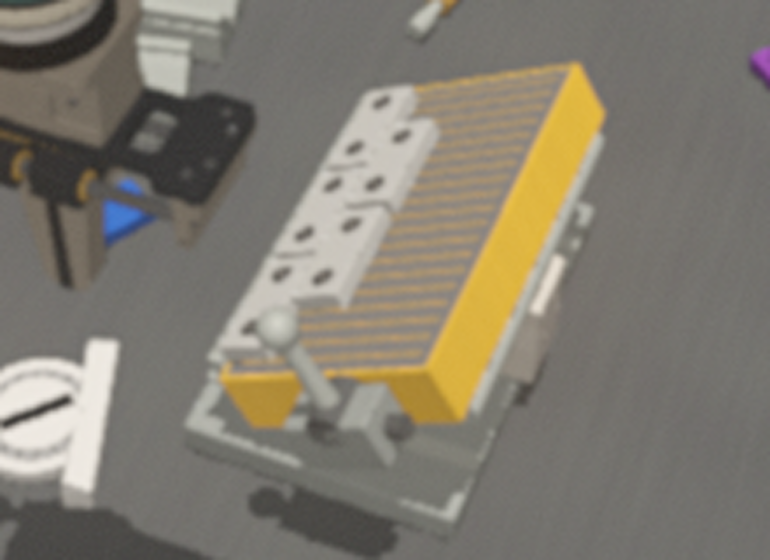

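All plates are in place, the toggle is back in its rest position and the arm is clear, so I'm handing in.

```bash
python3 -c "
from station import sign_off
print(sign_off())"
```

```text
the job is handed in; nothing more can be done
None
```

The steel plate is laid as the missing one of the second course, the toggle has been to its stop and sprung back, and the job is handed in. It reported no verdict.

**What I did:** I gripped the loose plate by its 80 mm ends and lowered its up-slope edge onto the chuck. It pivoted in the grip until it lay flat, about 24 mm to the toggle's side, and I released it there. I then pushed it sideways with closed fingers until it was centred over the open joint. I pulled the toggle to its hard stop, where the force rose from 12 to 25 N with no further travel. Then I eased it back and moved the arm clear.

**Last checks:**
- **Position:** the new plate is about 36.5 mm up the slope from the first course. It is -43.3 mm along from the middle plate and +42.1 mm from the toggle-end plate.
- **Flat and square:** square to within about 0.4°. I measured its tilt as 30.0° right after release, before the sideways push, and did not re-measure it afterwards.
- **Laid plates:** their measured centres agree with the first picture to within about 0.5 mm.
- **Toggle:** the knob is back at its starting place in the pictures.
- **Time:** about 25 s of the 58 s used.

**What went wrong or disagreed:**
- On the first approach for the push, the fingers grazed the toggle knob at about 5–9 N. I lifted, turned the tool a quarter turn and carried on.
- The wrist and top cameras differed by 2–3 mm, within about what their stated calibration allows.
- I did not re-measure the bronze plate and hand tools at the end. The arm never worked close to them.

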